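# Seat a valve block in the corner of a locating fixture and hold it

## Task

Slide the tray, with the valve block riding on it, along the bench into the open front of the grey locating fixture until it is fully home. Then push the block across the tray into the corner of the fixture, flat against the back stop and the left-hand stop at once, and finish while still gripping it and pressing it firmly against both, as if for a colleague to tighten a clamp. The block stays on the tray all along, and the gauge, the hex keys and the thread tape are left alone.

Things in the scene. Friction and masses are not known exactly. Their poses are not given: they have to be found in the camera images.
- holder: Grey U-shaped fixture fixed to the bench, open towards its -x. Origin on the bench under the centre of the home tray; x points into it, y left, z up. Back wall: inner face x = +80 mm, 28 high. Left and right walls: inner faces y = +-58, outer +-74, 28 and 18 high from x = -5; flared lead-ins to x = -27. The tray slides in under the stops and a right lip (to y = -49, 11 mm up), 3 mm play each side.
- back_stop: Smooth steel bar on the fixture's back wall. Origin in the middle of its stop face, at (70, 6, 18.5) mm in the fixture's frame, axes as the fixture's. Face 60 mm long in y, 10 to 27 mm above the bench, looks to -x and overhangs the tray's back edge.
- side_stop: Smooth steel bar on the fixture's left wall. Origin in the middle of its stop face, at (30, 45, 18.5) mm in the fixture's frame, axes as the fixture's. Face 60 mm long in x, 10 to 27 mm above the bench, looks to -y and overhangs the tray's left edge.
- tray_grip (a point): Loose smooth grey plastic tray, flat, 160 x 110 x 6 mm, 0.4 kg. Point on its grip, 34 mm above the bench: a black upright fin, 30 (x) x 12 (y) mm, top at 52 mm. The point is 61 mm to -x of the plate's centre; x points to the back edge (141 mm off), which enters first. Home: back edge at the back wall, point at (-61, 0) mm in the fixture's frame. Starts 100 to 118 mm short, askew.
- block_center (a point): Centre of the loose aluminium valve block, 60 x 44 x 60 mm (x, y, z), about 0.4 kg; two ports in its front (-x), brass plug 10 mm high on top. Stands on the tray: centre 36 mm, top 66 mm above the bench; x roughly along the tray's. Grip it across y (44 mm), above the 27 mm high stops. Seated, its centre is at (40, 23, 36) mm in the fixture's frame.
- gauge_center (a point): Round pressure gauge lying face up, 105 x 68 x 32 mm; bystander. Centre of its case.
- hex_keys_center (a point): Folding hex key set, 30 x 92 x 20 mm; bystander. Its centre.
- thread_tape_center (a point): Roll of thread tape, 52 mm across, 14 mm high; bystander. Its centre.
Mind the look-alikes: they are no part of the job. What is shaped like the part that bears block_center but purple or turquoise is not meant.

How it is judged:
By the outcome, as a careful person would: the job done as asked, in the order asked, and still so for the second after the job is handed in, while the arm keeps its last pose, push and grip.
It also fails if it takes over 67 s, if anything falls off the work surface, if the arm or the gripper's body presses on something with over 40 N, if the wrist force passes 120 N, or if a joint passes its speed limit or range.

## Robot

A 6-joint arm with a two-finger parallel gripper is mounted at the origin on a cart in front of the work surface, level with it; the furniture and walls round the work are solid. World frame = base frame: x ahead of the robot, y to its left, z up, the work surface at z = 0. Lengths are in m, angles in degrees, forces in N, time in s.
With the tool pointing down it reaches from about 0.375 to 0.9 m from the base axis. Payload 3.1 kg.
Tool frame: the origin (TCP) lies between the finger pads; the fingertips stand 11 mm ahead of it and the grasp point (between the pads) lies 8 mm behind it; z points along the fingers, y is the direction in which the jaws open and shut (so a half turn about z gives the same grasp; the last joint's range is limited). The gripper opens to 87 mm and grips with 3 to 60 N. Pads are 19 mm wide; open, the fingers measure 117 mm over their backs; the gripper's body (75 mm by 190 mm) begins 51 mm behind the grasp point.
Start: joints at [63.913, 30.224, 82.088, -0, 67.689, -10.227], TCP at [0.171, 0.601, 0.201] pointing down, gripper open.
Joint ranges: [-176.69, 176.69], [-43.24, 126.21], [12.49, 139.97], [-82, 262], [0, 151.66], [-163.58, 163.58]. Speed limits (degrees/s): [159.86, 159.86, 180, 180, 180, 180].

## Interface

Orientations are given as a 3x3 rotation matrix whose columns are the frame's x, y, z axes.
In Python, from rig import bot, vision gives the robot as it stands. The module is installed in compiled form; this text tells all that it offers.
- The arm moves only by the tool jog_arm, never from a script. Its argument "rows" is a list of rows, each an object with "dp": the shift along the tool's x, y, z in mm, a list of three; "turn": the turn, a rotation vector about the tool's x, y, z in degrees, a list of three; "grip": the opening, from 0 (shut) to 1 (fully open). A call has 1 to 10 rows; each row is the pose to reach, as a shift and turn from the pose commanded when the call began, along the tool's axes at that moment; what a row does not reach only later rows make up. A row lasts 1/10 s, in which the tool goes at most 50 mm and 8.59 degrees, less where a joint would pass 70% of its speed; a pose out of reach is approached as far as the arm can. A call with a gripper value outside its range is refused whole. The fingers move at their own pace and stop on an object; the grip force is fixed at half the most. Time passes only in rows, so rows that repeat a pose let the fingers close. It gives the time, the measured TCP pose, the force and the opening at its end, in the units of the state.
- bot.read_state(): the state, without advancing time (a new reading comes with each control period).
- vision.capture(name): name is "scene" or "top" or "wrist"; returns (picture, depth): 480x640x3 uint8, red, green, blue; 480x640 float32, m along the optical axis (not along the pixel's ray), 0 where there is no reading.
- vision.camera_info(name): a dict with "vertical_fov" (degrees; the focal length in pixels is half the picture's height over the tangent of half this angle, whatever the lens; pixels are square), "cx", "cy" (the principal point, pixels), "position" and "rotation" of the camera in the world. Camera axes: x right, y down, z forward; pixel columns grow to the right and rows downward; lengths in m; the calibration is good to about 2 mm. A picture is of the moment at which its call begins: read the wrist's pose just before it. camera_info takes no time and is no camera call; for the wrist camera it gives the pose at the moment of the call.
- bot.hand_in(): hands the job in, once; it reports no verdict.
The state is a dict: "time_s": time; "joint_positions": joint angles; "qvel": joint speeds; "tau": joint torques, N m; "position": TCP position; "tcp_rot": TCP orientation; "force": force on the tool from outside, world axes, zero at the start; "moment": the same for the moment, N m; "opening": opening from 0.0 (shut) to 1.0 (fully open).
Only numpy, scipy, OpenCV 4.12 (cv2) and the standard library are available. Lean on these libraries where they do the work, as an engineer would, in place of code of your own. Each camera call takes 0.05 s, during which the arm holds its last target.

## Working session

There is one attempt and no reset: what is moved stays moved. The work goes in short steps, Python scripts to look and compute and a tool call to move; the robot and the scene stay as the last step left them, time stands still between calls to the robot, and variables do not carry over. Pictures are saved under pics/ and viewed, and the job is handed in when it is done.

Besides the shell and the picture viewer there is one more tool, called after "Call:" by a JSON object that holds its "method" and its "body". jog_arm: Moves the arm, as the interface text tells. Its arguments: {"type":"object","properties":{"rows":{"type":"array"}},"required":["rows"]}

```bash
mkdir -p pics
cat > h.py <<'E'
import numpy as np, cv2
from rig import bot, vision
def ray(name,u,v,info=None):
    i=info or vision.camera_info(name); f=240/np.tan(np.radians(i["vertical_fov"])/2)
    R=np.array(i["rotation"]); p=np.array(i["position"])
    return p, R@np.array([(u-i["cx"])/f,(v-i["cy"])/f,1.])
def onz(name,u,v,z,info=None):
    p,d=ray(name,u,v,info); return p+d*(z-p[2])/d[2]
def proj(name,P,info=None):
    i=info or vision.camera_info(name); f=240/np.tan(np.radians(i["vertical_fov"])/2)
    q=np.array(i["rotation"]).T@(np.array(P)-np.array(i["position"]))
    return f*q[0]/q[2]+i["cx"], f*q[1]/q[2]+i["cy"]
def cloud(name,dep,info=None):
    i=info or vision.camera_info(name); f=240/np.tan(np.radians(i["vertical_fov"])/2)
    v,u=np.mgrid[:480,:640]
    c=np.stack([(u-i["cx"])/f*dep,(v-i["cy"])/f*dep,dep],-1)
    return c@np.array(i["rotation"]).T+np.array(i["position"])
E
python3 - <<'E'
from h import *
np.set_printoptions(precision=4,suppress=True)
for n in ("scene","top","wrist"):
    i=vision.camera_info(n); p,d=vision.capture(n)
    cv2.imwrite(f"pics/{n}0.png",p[:,:,::-1]); np.savez(f"{n}0.npz",p=p,d=d)
    print(n,i)
s=bot.read_state(); print(s)
E
```

```text
scene {'vertical_fov': 49.93161164192341, 'cx': 320.14168783312317, 'cy': 234.87843006421775, 'position': array([-0.0385, -0.4293,  0.8773]), 'rotation': array([[ 0.5871, -0.5985,  0.5451],
       [-0.8095, -0.4442,  0.384 ],
       [ 0.0124, -0.6667, -0.7453]])}
top {'vertical_fov': 54.346416634994895, 'cx': 324.08184284461703, 'cy': 237.75765358745724, 'position': array([0.4794, 0.0133, 1.0687]), 'rotation': array([[ 0.0133, -0.9973,  0.0724],
       [-0.9997, -0.0146, -0.0185],
       [ 0.0195, -0.0721, -0.9972]])}
wrist {'vertical_fov': 65.41412933345681, 'cx': 324.12142270383964, 'cy': 234.3671366458456, 'position': array([0.1053, 0.619 , 0.384 ]), 'rotation': array([[ 0.2738,  0.9324,  0.2361],
       [ 0.9618, -0.2648, -0.0697],
       [-0.0024,  0.2461, -0.9692]])}
{'time_s': 0.15, 'joint_positions': array([ 63.9136,  30.2658,  82.1376,  -0.0009,  67.6894, -10.2285]), 'qvel': array([-0.0906, -0.1711, -0.244 ,  0.0305,  0.0529, -0.0098]), 'tau': array([  0.0004, -44.0432, -17.6843,   0.0633,   0.0552,  -0.0001]), 'position': array([0.1705, 0.6007, 0.2002]), 'tcp_rot': array([[-0.9619,  0.2732, -0.0007],
       [ 0.2732,  0.9619, -0.0015],
       [ 0.0003, -0.0016, -1.    ]]), 'force': array([-0.3379,  0.8883,  0.0631]), 'moment': array([-0.011 , -0.0393,  0.0475]), 'opening': 0.9971202285946933}
```

View pics/top0.png

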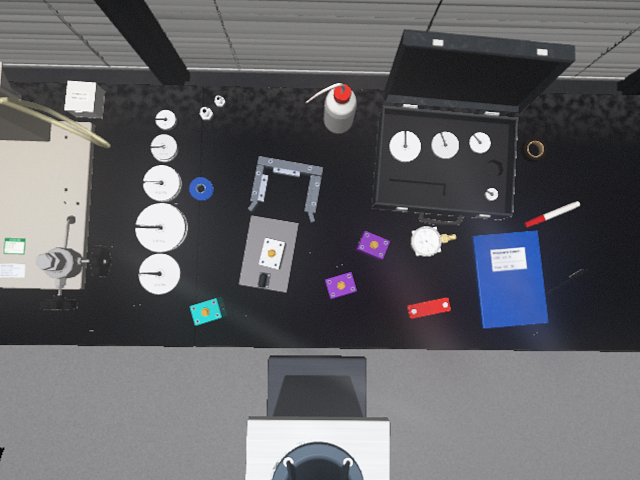

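View pics/scene0.png

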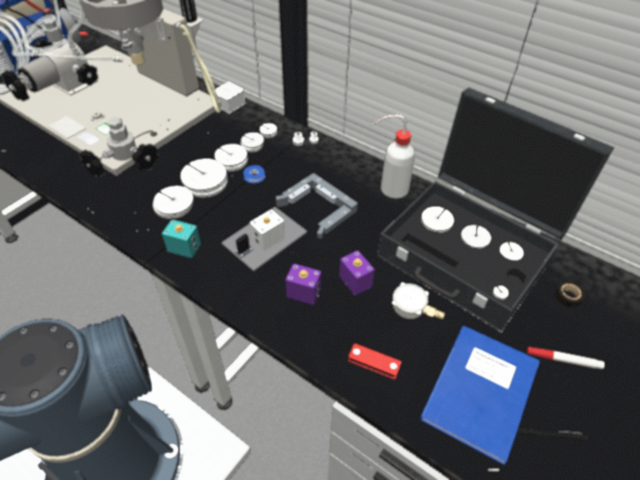

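Top view: the silver block is at (272,253) on the grey tray (268,254), with the black fin at (264,281). The grey fixture is at (286,187). The look-alikes are turquoise at (206,311) and purple at (374,244) and (341,285). Silver, standing on the tray, fits the description. I'll confirm it in an enlarged crop.

Run:
```python
from h import *
p=np.load("top0.npz")["p"][:,:,::-1]
c=cv2.resize(p[145:305,220:340],None,fx=5,fy=5,interpolation=cv2.INTER_CUBIC)[:,:600]
c=cv2.resize(p[148:300,220:340],(474,600),interpolation=cv2.INTER_CUBIC)
cv2.imwrite("pics/crop0.png",c)
w=np.load("scene0.npz")["p"][:,:,::-1]
cv2.imwrite("pics/crop0s.png",cv2.resize(w[165:275,215:365],(750,550),interpolation=cv2.INTER_CUBIC))
```

```text
(no output)
```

View pics/crop0.png

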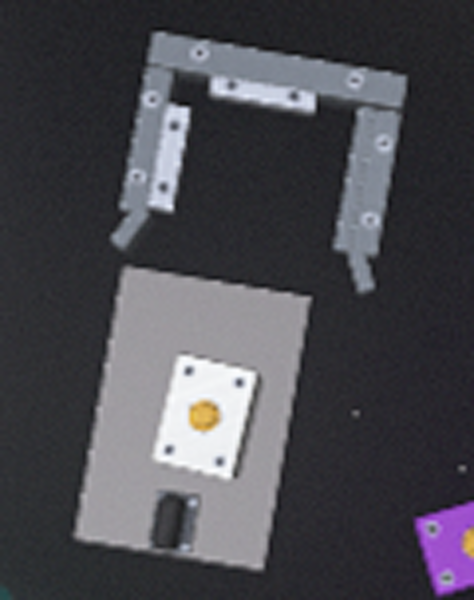

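View pics/crop0s.png

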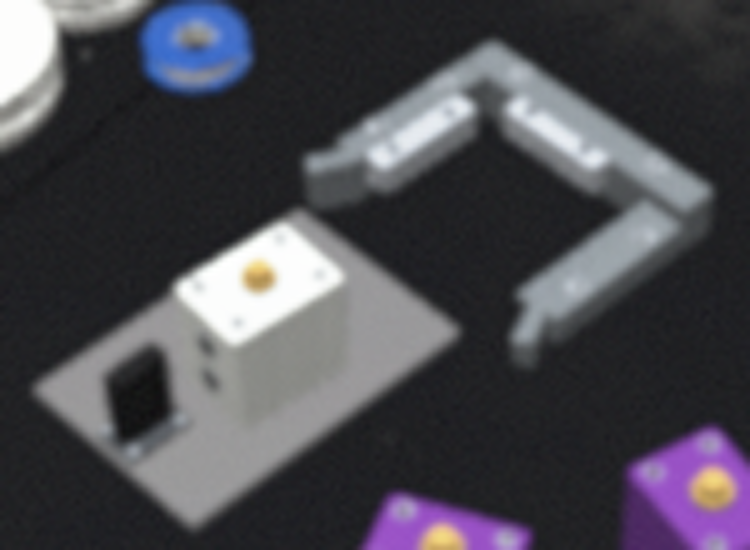

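The crops confirm the silver-white block on the tray: ports face -x and the brass plug is on top. Next I'll measure.

```bash
cat > meas.py <<'E'
from h import *
np.set_printoptions(precision=4,suppress=True)
def crop(cx):return [ (220+x*120/474,148+y*152/600) for x,y in cx]
E
python3 - <<'E'
from meas import *
p=np.load("top0.npz")["p"]; d=np.load("top0.npz")["d"]
hsv=cv2.cvtColor(p,cv2.COLOR_RGB2HSV)
for uv in [(250,240),(260,160),(255,175),(315,190),(272,165),(272,240),(285,172),(263,190)]: print(uv,p[uv[1],uv[0]],hsv[uv[1],uv[0]],d[uv[1],uv[0]])
C=cloud("top",d)
print("tray z",C[240,250],"wall",C[161,270],"block",C[245,272])
# tray
m=((p.max(2)>105)).astype(np.uint8); m[:214]=0;m[296:]=0;m[:,:232]=0;m[:,302:]=0
m=cv2.morphologyEx(m,cv2.MORPH_CLOSE,np.ones((15,15)))
cs=max(cv2.findContours(m,0,1)[0],key=cv2.contourArea)
r=cv2.minAreaRect(cs);b=cv2.boxPoints(r);print("tray px",b)
W=np.array([onz("top",u,v,.006) for u,v in b]);print(W, np.linalg.norm(np.roll(W,-1,0)-W,axis=1))
print("tray centre",W.mean(0))
# block top: white
m=((p.min(2)>200)).astype(np.uint8); m[:230]=0;m[280:]=0;m[:,:250]=0;m[:,300:]=0
m=cv2.morphologyEx(m,cv2.MORPH_CLOSE,np.ones((9,9)))
cs=max(cv2.findContours(m,0,1)[0],key=cv2.contourArea)
b=cv2.boxPoints(cv2.minAreaRect(cs));print("block px",b)
W=np.array([onz("top",u,v,.066) for u,v in b]);print(W, np.linalg.norm(np.roll(W,-1,0)-W,axis=1),"c",W.mean(0))
# fixture
m=((p.max(2)>75)).astype(np.uint8); m[:150]=0;m[224:]=0;m[:,:244]=0;m[:,328:]=0
m=cv2.morphologyEx(m,cv2.MORPH_OPEN,np.ones((3,3)))
cs=max(cv2.findContours(m,0,1)[0],key=cv2.contourArea)
h=cv2.approxPolyDP(cv2.convexHull(cs),1.5,True)[:,0];print("fixture hull",h.tolist())
for u,v in h: print(u,v,onz("top",u,v,.028))
for n,q in dict(bsL=(211,80),bsR=(316,95),bs_fR=(314,112),bs_fL=(211,96),ss_f_top=(190,108),ss_f_bot=(173,212),wallTL=(152,32),wallTR=(407,75),Lout_bot=(122,207),Rout_bot=(373,255)).items():
    (uv,)=crop([q]); print(n,np.round(uv,1),onz("top",*uv,.027))
E
```

```text
(250, 240) [159 155 162] [137  11 162] 1.0630819
(260, 160) [128 135 146] [108  31 146] 1.0515871
(255, 175) [ 94 100 110] [109  37 110] 1.0537143
(315, 190) [130 137 151] [110  35 151] 1.0578742
(272, 165) [131 139 151] [108  34 151] 1.0543343
(272, 240) [243 245 246] [100   3 246] 1.0005851
(285, 172) [206 212 228] [112  25 228] 1.0521125
(263, 190) [201 207 223] [112  25 223] 1.052895
tray z [0.549  0.1619 0.0049] wall [0.7261 0.118  0.0301] block [0.5351 0.1062 0.0647]
tray px [[238.1351 283.8164]
 [250.0693 214.5981]
 [298.2241 222.9007]
 [286.2899 292.1189]]
[[0.4496 0.186  0.006 ]
 [0.607  0.1631 0.006 ]
 [0.5897 0.053  0.006 ]
 [0.4323 0.0772 0.006 ]] [0.1591 0.1114 0.1592 0.1102]
tray centre [0.5196 0.1198 0.006 ]
block px [[258.0588 263.7647]
 [264.7059 237.1765]
 [284.4706 242.1177]
 [277.8235 268.7059]]
[[0.4944 0.135  0.066 ]
 [0.5516 0.1221 0.066 ]
 [0.5416 0.0795 0.066 ]
 [0.4845 0.0926 0.066 ]] [0.0586 0.0437 0.0586 0.0435] c [0.518  0.1073 0.066 ]
fixture hull [[259, 156], [322, 167], [313, 221], [248, 209]]
259 156 [0.7376 0.1432 0.028 ]
322 167 [0.715  0.0008 0.028 ]
313 221 [0.5922 0.0193 0.028 ]
248 209 [0.6169 0.1649 0.028 ]
bsL [273.4 168.3] [0.7104 0.1102 0.027 ]
bsR [300.  172.1] [0.7027 0.0502 0.027 ]
bs_fR [299.5 176.4] [0.6929 0.0512 0.027 ]
bs_fL [273.4 172.3] [0.7011 0.11   0.027 ]
ss_f_top [268.1 175.4] [0.694  0.1218 0.027 ]
ss_f_bot [263.8 201.7] [0.634  0.1301 0.027 ]
wallTL [258.5 156.1] [0.7376 0.1444 0.027 ]
wallTR [323. 167.] [ 0.7152 -0.0016  0.027 ]
Lout_bot [250.9 200.4] [0.6364 0.1591 0.027 ]
Rout_bot [314.4 212.6] [0.6113 0.0163 0.027 ]
```

```bash
cat >> h.py <<'E'
def todp(target,yaw=None):
    "dp mm & turn (deg) from measured pose, tool pointing down; yaw=dir of fixture-like x; tool x = -that"
    s=bot.read_state(); R=np.array(s["tcp_rot"]); dp=R.T@(np.array(target)-s["position"])*1000
    t=None
    if yaw is not None:
        c,q=np.cos(np.radians(yaw)),np.sin(np.radians(yaw))
        G=np.array([[-c,-q,0],[-q,c,0],[0,0,-1]]).T
        G=np.column_stack([[-c,-q,0],[-q,c,0],[0,0,-1]])
        t=np.degrees(cv2.Rodrigues(R.T@G)[0].ravel())
    return np.round(dp,1),None if t is None else np.round(t,2)
E
python3 - <<'E'
from h import *
print(todp([.455,.129,.2],-8.2), bot.read_state()["position"])
C=cloud("top",np.load("top0.npz")["d"])
for (x0,x1,y0,y1) in [(.3,.5,.3,.45),(.4,.7,.3,.6)]:
    m=(C[...,0]>x0)&(C[...,0]<x1)&(C[...,1]>y0)&(C[...,1]<y1); print(C[m][:,2].max())
E
```

```text
(array([-402.5, -376. ,    0.7]), array([-0.09, -0.02, -7.66])) [0.17051438 0.60069066 0.20021699]
0.11816340666377978
0.15999830838613505
```

Call:
{"method": "jog_arm", "body": {"rows": [{"dp":[-25,-23,0],"turn":[0,0,-1],"grip":1},{"dp":[-58,-54,0],"turn":[0,0,-2],"grip":1},{"dp":[-91,-85,0],"turn":[0,0,-3],"grip":1},{"dp":[-124,-116,0],"turn":[0,0,-4],"grip":1},{"dp":[-157,-147,0],"turn":[0,0,-5],"grip":1},{"dp":[-190,-178,0],"turn":[0,0,-6],"grip":1},{"dp":[-223,-209,0],"turn":[0,0,-7],"grip":1},{"dp":[-256,-240,0],"turn":[0,0,-7.66],"grip":1},{"dp":[-289,-271,0],"turn":[0,0,-7.66],"grip":1},{"dp":[-310,-291,0],"turn":[0,0,-7.66],"grip":1}]}}

```text
time_s: 1.15
position: [0.3907, 0.2342, 0.201]
tcp_rot: [[-0.99, 0.145, 0.0], [0.145, 0.99, -0.0], [-0.001, -0.0, -1.0]]
force: [0.1, 0.2, 0.0]
opening: 1.001
```

Run:
```python
from h import *
print(todp([.455,.129,.2],-8.2), bot.read_state()["position"], bot.read_state()["joint_positions"])
```

```text
(array([-78.8, -94.8,   1. ]), array([-0.02,  0.03, -0.11])) [0.3907023  0.23416856 0.20095977] [ 1.68561492e+01  1.72112748e+01  1.05535622e+02 -3.83704765e-02
  5.72347893e+01 -6.48132704e+01]
```

Call:
{"method": "jog_arm", "body": {"rows": [{"dp":[-25,-30,0],"turn":[0,0,0],"grip":1},{"dp":[-50,-60,0],"turn":[0,0,0],"grip":1},{"dp":[-70,-84,0],"turn":[0,0,0],"grip":1},{"dp":[-79,-95,0],"turn":[0,0,0],"grip":1},{"dp":[-79,-95,0],"turn":[0,0,0],"grip":1},{"dp":[-79,-95,0],"turn":[0,0,0],"grip":1}]}}

```text
time_s: 1.75
position: [0.453, 0.1319, 0.2007]
tcp_rot: [[-0.99, 0.143, -0.002], [0.143, 0.99, 0.001], [0.002, 0.0, -1.0]]
force: [0.2, 0.4, -0.4]
opening: 0.996
```

Run:
```python
from h import *
import pickle
print(bot.read_state()["position"])
i=vision.camera_info("wrist");p,d=vision.capture("wrist")
pickle.dump((i,p,d),open("w1.pkl","wb")); cv2.imwrite("pics/w1.png",p[:,:,::-1])
```

```text
[0.45302055 0.13193514 0.20067943]
```

View pics/w1.png

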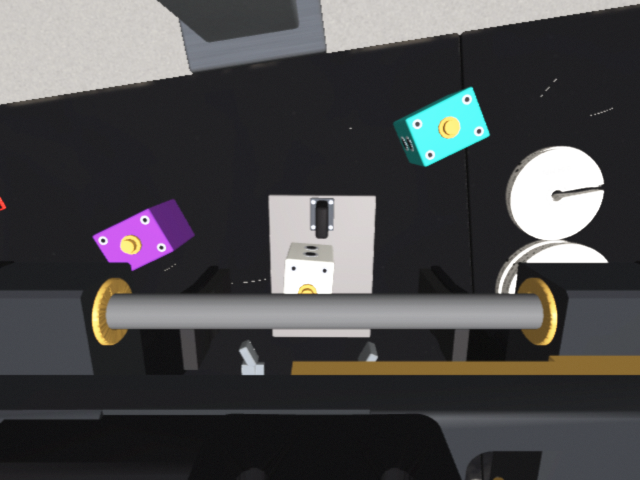

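The wrist view shows the fin at (322,218), the tray edges (270–375, 196–337) and the block's front with its ports at (310,250). The gripper hides the fixture. I'll measure the fin from here and refine the fixture's lines in the top view.

Run:
```python
from h import *
import pickle
np.set_printoptions(precision=4,suppress=True)
i,p,d=pickle.load(open("w1.pkl","rb"))
m=(p.max(2)<60).astype(np.uint8); m[:199]=0;m[245:]=0;m[:,:300]=0;m[:,345:]=0
x,y,w,h=cv2.boundingRect(max(cv2.findContours(m,0,1)[0],key=cv2.contourArea));print("fin px",x,y,w,h)
C=cloud("wrist",d,i)
zz=C[y:y+h,x:x+w]; t=zz[(zz[...,2]>.045)&(zz[...,2]<.06)]; print("fin top pts",len(t),t.min(0),t.max(0),t.mean(0))
print("tray z",C[260,280], "block",C[270,320])
# tray rect wrist: left/right edges
g=p.max(2)
def lin(pts): return cv2.fitLine(np.array(pts,np.float32),cv2.DIST_HUBER,0,.01,.01).ravel()
for nm,(u0,u1,sgn) in dict(left=(255,285,1),right=(360,390,-1)).items():
    P=[]
    for v in list(range(200,260,2)):
        row=g[v,u0:u1].astype(float); k=np.diff(row)*sgn; a=np.argmax(k); P.append(onz("wrist",u0+a+1.0-.5,v,.006,i)[:2])
    l=lin(P); 
    if l[0]<0:l[:2]*=-1
    print(nm,np.degrees(np.arctan2(l[1],l[0])),l)
P=[]
for u in list(range(275,305,2))+list(range(340,372,2)):
    col=g[185:210,u].astype(float); P.append(onz("wrist",u,185+np.argmax(np.diff(col))+.5,.006,i)[:2])
l=lin(P); l=l if l[1]>0 else l*np.array([-1,-1,1,1]); print("front",np.degrees(np.arctan2(-l[0],l[1])),l)
# top camera lines
p=np.load("top0.npz")["p"]; g=cv2.cvtColor(p,cv2.COLOR_RGB2GRAY).astype(float)
def edge(A,B,z,n=25,r=4):
    A=np.array(A,float);B=np.array(B,float);t=(B-A)/np.linalg.norm(B-A);nn=np.array([-t[1],t[0]])
    P=[]
    s=np.arange(-r,r+.01,.1)
    for k in np.linspace(.08,.92,n):
        c=A+(B-A)*k; q=(c[None]+s[:,None]*nn).astype(np.float32)
        val=cv2.remap(g.astype(np.float32),q[None,:,0],q[None,:,1],cv2.INTER_LINEAR).ravel()
        gr=np.abs(np.gradient(cv2.GaussianBlur(val[None],(0,0),4).ravel())); a=np.argmax(gr); P.append(onz("top",*q[a],z)[:2])
    l=lin(P); res=np.abs((np.array(P)-l[2:])@np.array([-l[1],l[0]])); 
    if abs(l[0])<abs(l[1]): ang=np.degrees(np.arctan2(-l[0],l[1])) if l[1]>0 else np.degrees(np.arctan2(l[0],-l[1]))
    else: ang=np.degrees(np.arctan2(l[1]*np.sign(l[0]),abs(l[0])))
    return ang,l[2:],res.mean()*1e3
def c2(x,y): return (220+x*120/474-.37,148+y*152/600-.37)
E={"back outer":(c2(152,32),c2(407,75),.028),"left outer":(c2(150,65),c2(122,207),.028),"right outer":(c2(400,110),c2(376,255),.018),"ss":(c2(190,108),c2(173,212),.027),"bs":(c2(211,96),c2(314,112),.027),
"trayL":(c2(122,267),c2(75,540),.006),"trayR":(c2(310,297),c2(264,569),.006),"trayB":(c2(122,267),c2(310,297),.006),
"blkL":(c2(180,355),c2(152,460),.066),"blkR":(c2(258,373),c2(235,478),.066),"blkF":(c2(152,460),c2(235,478),.066),"blkB":(c2(180,355),c2(258,373),.066)}
for k,v in E.items(): print(k,*edge(*v))
```

```text
fin px 316 201 12 37
fin top pts 379 [0.4432 0.1212 0.0452] [0.4725 0.1353 0.0541] [0.4572 0.1285 0.0517]
tray z [0.5019 0.0769 0.0056] block [0.4983 0.1211 0.065 ]
left -9.062336 [ 0.9875 -0.1575  0.4694  0.071 ]
right -8.536495 [ 0.9889 -0.1484  0.4897  0.179 ]
front -9.029514 [0.1569 0.9876 0.4397 0.1323]
back outer -8.729568 [0.727  0.0691] 0.339851360821066
left outer -9.316624 [0.6757 0.1549] 0.3917450507178051
right outer -9.016548 [0.6491 0.0097] 0.35898727673848246
ss -9.462498 [0.6684 0.1264] 0.3167234323800125
bs -9.2857895 [0.6977 0.0771] 0.29091897475888945
trayL -8.779965 [0.519  0.1753] 0.36382787592692056
trayR -8.735555 [0.5067 0.0657] 0.35100612010814797
trayB -8.690682 [0.5982 0.1072] 0.3857758235065873
blkL -12.691139 [0.5181 0.1298] 1.1468269764183523
blkR -12.821044 [0.5143 0.0855] 0.26720451419423097
blkF -12.72636 [0.489  0.1133] 1.070880296327972
blkB -12.146539 [0.5461 0.0971] 1.1606341254965031
```

Fixture yaw is about -9.1° with its origin at u=0.6067, v=0.1858 along its own axes. The tray is 113 mm short, which is inside the stated 100–118 mm, and 14 mm to the left. The fin top is at z=0.052, and both cameras agree on its position to 2 mm. Next I descend on the fin.

Run:
```python
from h import *
print(todp([.458,.1286,.028],-8.9), bot.read_state()["position"])
```

```text
(array([ -5.9,  -3. , 172.7]), array([ 0.02, -0.09,  0.74])) [0.45283224 0.13228931 0.20073618]
```

Call:
{"method": "jog_arm", "body": {"rows": [{"dp":[-6,-3,20],"turn":[0,0,0.7],"grip":0.6},{"dp":[-6,-3,50],"turn":[0,0,0.7],"grip":0.6},{"dp":[-6,-3,80],"turn":[0,0,0.7],"grip":0.6},{"dp":[-6,-3,105],"turn":[0,0,0.7],"grip":0.6},{"dp":[-6,-3,125],"turn":[0,0,0.7],"grip":0.6},{"dp":[-6,-3,140],"turn":[0,0,0.7],"grip":0.6},{"dp":[-6,-3,140],"turn":[0,0,0.7],"grip":0.6}]}}

```text
time_s: 2.5
position: [0.4571, 0.1288, 0.0594]
tcp_rot: [[-0.988, 0.153, -0.005], [0.153, 0.988, 0.0], [0.005, -0.001, -1.0]]
force: [0.2, -0.2, 0.5]
opening: 0.61
```

Run:
```python
from h import *
import pickle
print(todp([.458,.1286,.028],-8.9), bot.read_state()["position"])
i=vision.camera_info("wrist");p,d=vision.capture("wrist")
pickle.dump((i,p,d),open("w2.pkl","wb")); cv2.imwrite("pics/w2.png",p[:,:,::-1])
C=cloud("wrist",d,i); t=C[(C[...,2]>.045)&(C[...,2]<.056)&(abs(C[...,0]-.458)<.03)&(abs(C[...,1]-.1286)<.02)]
print(len(t),t.min(0),t.max(0),t.mean(0))
```

```text
(array([-1.1,  0. , 31.4]), array([-0.05, -0.29,  0.13])) [0.45705128 0.12876601 0.05937211]
1098 [0.44282845 0.12070777 0.04502323] [0.47161293 0.13592494 0.05420654] [0.45631569 0.12863783 0.05149427]
```

View pics/w2.png

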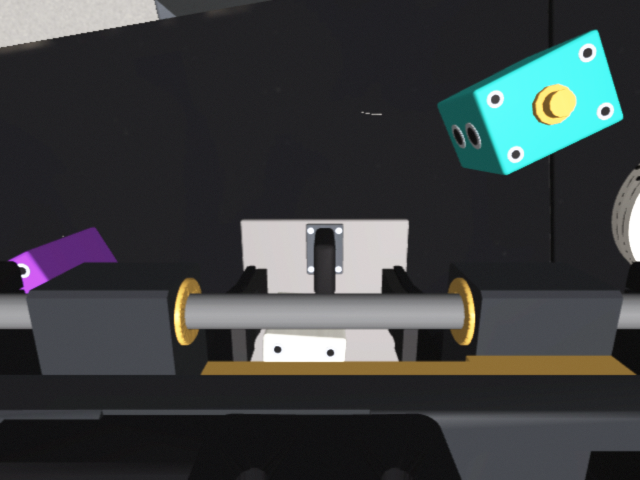

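The wrist view shows the fin at (325,262), centred between the fingers at about (250) and (400). Going down the rest of the way and closing.

Call:
{"method": "jog_arm", "body": {"rows": [{"dp":[-1,0,12],"turn":[0,0,0],"grip":0.6},{"dp":[-1,0,24],"turn":[0,0,0],"grip":0.6},{"dp":[-1,0,31],"turn":[0,0,0],"grip":0.6},{"dp":[-1,0,31],"turn":[0,0,0],"grip":0.6},{"dp":[-1,0,31],"turn":[0,0,0],"grip":0},{"dp":[-1,0,31],"turn":[0,0,0],"grip":0},{"dp":[-1,0,31],"turn":[0,0,0],"grip":0},{"dp":[-1,0,31],"turn":[0,0,0],"grip":0},{"dp":[-1,0,31],"turn":[0,0,0],"grip":0},{"dp":[-1,0,31],"turn":[0,0,0],"grip":0}]}}

```text
time_s: 3.55
position: [0.4607, 0.1274, 0.0301]
tcp_rot: [[-0.988, 0.155, 0.0], [0.155, 0.988, 0.0], [-0.0, 0.0, -1.0]]
force: [0.2, 2.0, -0.0]
opening: 0.142
```

Run:
```python
from h import *
s=bot.read_state();print(s["position"],s["opening"]*87,s["force"])
x=np.array([.9874,-.1582,0]);y=np.array([.1582,.9874,0])
print(s["position"]@x*1e3,s["position"]@y*1e3)
for u,v in [(.4327,.1858),(.5457,.1858)]:
  print(todp(u*x+v*y+[0,0,s["position"][2]],-9.1))
```

```text
[0.46070721 0.12735748 0.03008174] 12.334835604755302 [ 0.17755989  2.01259418 -0.02150104]
434.7543447276862 198.6366519434703
(array([  2.1, -12.8,  -0. ]), array([0.01, 0.02, 0.18]))
(array([-110.9,  -13.2,    0. ]), array([0.01, 0.02, 0.18]))
```

The opening is 12.3 mm, so the fin is held. First a smooth sidestep of 13 mm, then forward.

Call:
{"method": "jog_arm", "body": {"rows": [{"dp":[0,-1,0],"turn":[0,0,0.2],"grip":0},{"dp":[0,-3,0],"turn":[0,0,0.2],"grip":0},{"dp":[0,-5,0],"turn":[0,0,0.2],"grip":0},{"dp":[0,-8,0],"turn":[0,0,0.2],"grip":0},{"dp":[-1,-10,0],"turn":[0,0,0.2],"grip":0},{"dp":[-2,-12,0],"turn":[0,0,0.2],"grip":0},{"dp":[-4,-13,0],"turn":[0,0,0.2],"grip":0},{"dp":[-6,-13,0],"turn":[0,0,0.2],"grip":0},{"dp":[-7,-13,0],"turn":[0,0,0.2],"grip":0},{"dp":[-7,-13,0],"turn":[0,0,0.2],"grip":0}]}}

```text
time_s: 4.55
position: [0.4614, 0.1143, 0.0307]
tcp_rot: [[-0.987, 0.158, -0.007], [0.158, 0.987, 0.001], [0.008, -0.0, -1.0]]
force: [-5.9, 3.3, 13.0]
opening: 0.007
```

```bash
cat >> h.py <<'E'
FX=np.array([.9874,-.1582,0]);FY=np.array([.1582,.9874,0])
def st():
    s=bot.read_state(); P=s["position"]; F=s["force"]; R=s["tcp_rot"]
    print("fix mm",np.round([(P@FX-.6067)*1e3,(P@FY-.1858)*1e3,P[2]*1e3],1),"Ffix",np.round([F@FX,F@FY,F[2]],1),"M",np.round(s["moment"],2),"open mm",round(s["opening"]*87,1),"yaw",round(np.degrees(np.arctan2(-R[1,0],-R[0,0])),2),"t",s["time_s"])
E
python3 - <<'E'
from h import *
st()
p,d=vision.capture("top"); c=cv2.resize(p[148:300,220:340,::-1],(474,600),interpolation=cv2.INTER_CUBIC); cv2.imwrite("pics/t2.png",c)
E
```

```text
fix mm [-169.2    0.    30.7] Ffix [-6.3  2.3 13. ] M [0.75 1.1  0.06] open mm 0.6 yaw -9.12 t 4.55
```

View pics/t2.png

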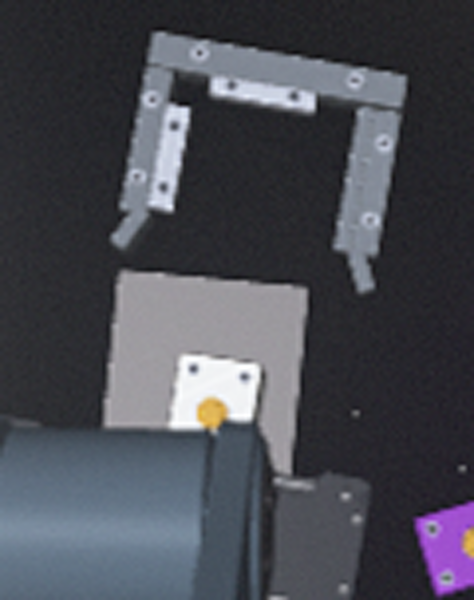

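The opening is now 0.6 mm, so the fin isn't held. I'll look.

Run:
```python
from h import *
import pickle
st()
i=vision.camera_info("wrist");p,d=vision.capture("wrist")
pickle.dump((i,p,d),open("w3.pkl","wb")); cv2.imwrite("pics/w3.png",p[:,:,::-1])
p,d=vision.capture("scene"); cv2.imwrite("pics/s3.png",cv2.resize(p[165:295,200:360,::-1],(720,585),interpolation=cv2.INTER_CUBIC))
```

```text
fix mm [-169.3    0.    30.7] Ffix [-6.3  2.5 13.9] M [0.75 1.07 0.08] open mm 0.2 yaw -9.12 t 4.6
```

View pics/w3.png

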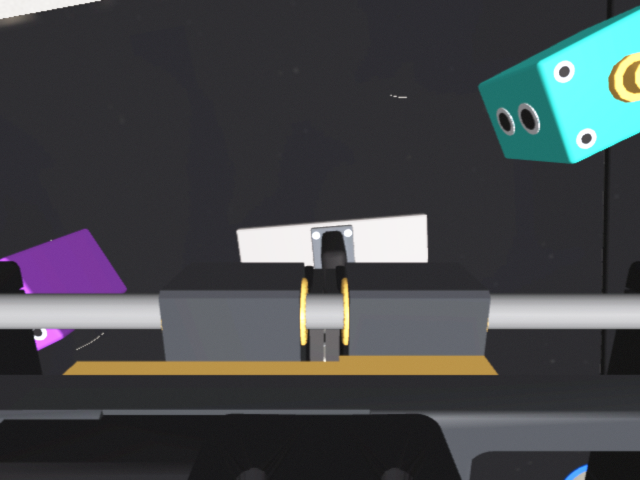

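View pics/s3.png

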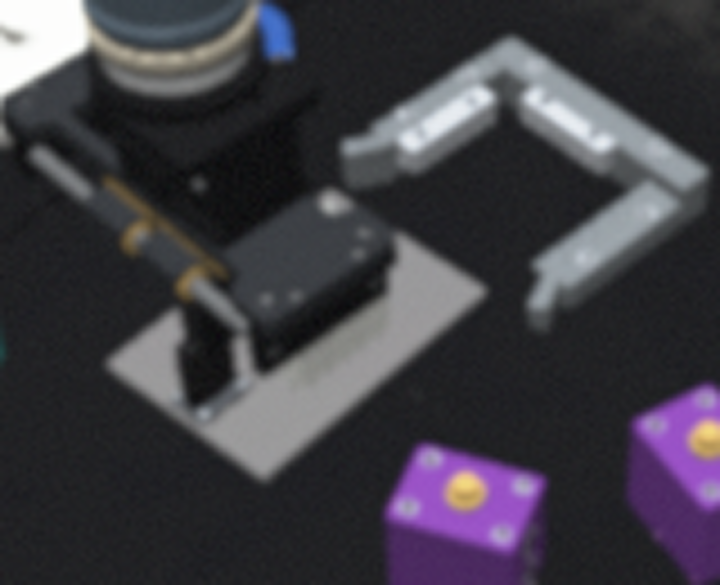

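Run:
```python
from h import *
import pickle
np.set_printoptions(precision=4,suppress=True)
for f in ("w2.pkl","w3.pkl"):
    i,p,d=pickle.load(open(f,"rb")); C=cloud("wrist",d,i)
    t=C[195:264,290:360].reshape(-1,3); 
    for lo,hi in ((.045,.056),(.03,.045),(.008,.03)):
        q=t[(t[:,2]>lo)&(t[:,2]<hi)]; 
        if len(q): print(f,lo,len(q),"u",(q@FX).min(),(q@FX).max(),"v",(q@FY).min(),(q@FY).max())
i,p,d=pickle.load(open("w3.pkl","rb"))
cv2.imwrite("pics/w3c.png",cv2.resize(p[200:400,220:430,::-1],(630,600),interpolation=cv2.INTER_CUBIC))
for uv in [(238,231),(427,215)]: 
    P=onz("wrist",*uv,.006,i); print(P@FX,P@FY)
print(bot.read_state()["joint_positions"])
```

```text
w2.pkl 0.045 468 u 0.41698732217053797 0.4283891190321912 v 0.1933750140582971 0.20492233394112233
w2.pkl 0.03 135 u 0.4169444692705697 0.4204824177044944 v 0.19319938075040158 0.2051181644757926
w2.pkl 0.008 867 u 0.4143742926362079 0.4418473459088158 v 0.1804397815269798 0.2116695435804901
w3.pkl 0.045 389 u 0.41865686019567927 0.42530255833076297 v 0.18388697393173323 0.19597353287770103
w3.pkl 0.03 189 u 0.41853962834857583 0.4225012754972721 v 0.1838380221435225 0.19575320965475004
w3.pkl 0.008 968 u 0.4153263834024042 0.4387651097786077 v 0.17562933457724886 0.20254076271051724
0.42042652142154296 0.13582320043751298
0.41114550076640644 0.2438662346697769
[  0.3619  36.215  110.8751   0.1127  33.3284 -80.6197]
```

View pics/w3c.png

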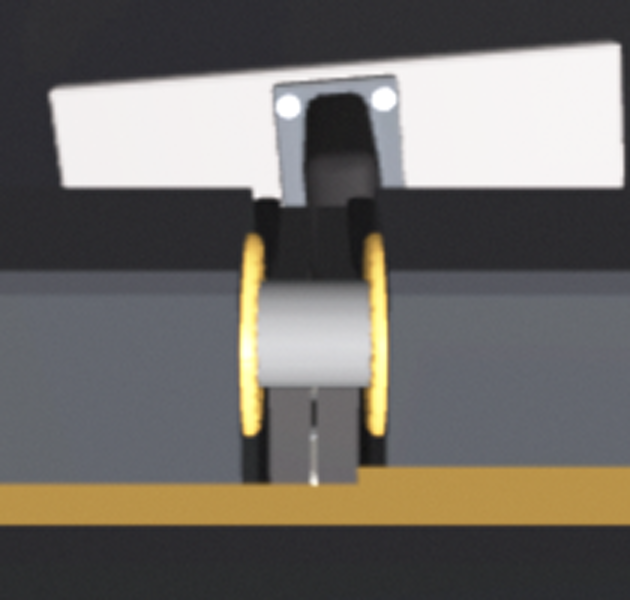

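Run:
```python
from h import *
import pickle
np.set_printoptions(precision=4,suppress=True)
i,p,d=pickle.load(open("w3.pkl","rb")); C=cloud("wrist",d,i)
for v in range(236,366,5):
    for u in (318,333):
        P=C[v,u]; print((u,v),p[v,u],"u %.4f v %.4f z %.4f"%(P@FX,P@FY,P[2]),end="   ")
    print()
st()
```

```text
(318, 236) [255 255 255] u 0.4222 v 0.1819 z 0.0108   (333, 236) [28 26 29] u 0.4190 v 0.1900 z 0.0236   
(318, 241) [164 169 179] u 0.4253 v 0.1819 z 0.0100   (333, 241) [28 28 28] u 0.4190 v 0.1898 z 0.0341   
(318, 246) [162 167 178] u 0.4282 v 0.1819 z 0.0102   (333, 246) [30 30 28] u 0.4191 v 0.1896 z 0.0430   
(318, 251) [164 169 180] u 0.4312 v 0.1818 z 0.0102   (333, 251) [42 40 42] u 0.4198 v 0.1895 z 0.0491   
(318, 256) [162 167 179] u 0.4341 v 0.1818 z 0.0104   (333, 256) [66 63 64] u 0.4214 v 0.1894 z 0.0516   
(318, 261) [162 167 178] u 0.4375 v 0.1818 z 0.0092   (333, 261) [75 71 73] u 0.4235 v 0.1894 z 0.0526   
(318, 266) [162 166 178] u 0.4403 v 0.1818 z 0.0100   (333, 266) [73 71 73] u 0.4260 v 0.1894 z 0.0523   
(318, 271) [37 36 39] u 0.4271 v 0.1826 z 0.0560   (333, 271) [37 38 39] u 0.4272 v 0.1894 z 0.0557   
(318, 276) [37 37 37] u 0.4273 v 0.1827 z 0.0618   (333, 276) [37 37 38] u 0.4272 v 0.1892 z 0.0621   
(318, 281) [39 38 40] u 0.4273 v 0.1828 z 0.0680   (333, 281) [37 37 37] u 0.4274 v 0.1891 z 0.0678   
(318, 286) [36 36 38] u 0.4275 v 0.1829 z 0.0729 
[... 1081 characters left out ...]
  (333, 336) [109 106 107] u 0.4337 v 0.1884 z 0.1022   
(318, 341) [107 104 105] u 0.4351 v 0.1834 z 0.1028   (333, 341) [109 106 107] u 0.4358 v 0.1884 z 0.1017   
(318, 346) [105 104 105] u 0.4380 v 0.1833 z 0.1011   (333, 346) [108 105 106] u 0.4383 v 0.1884 z 0.1007   
(318, 351) [107 105 107] u 0.4399 v 0.1833 z 0.1011   (333, 351) [106 105 106] u 0.4399 v 0.1884 z 0.1011   
(318, 356) [106 103 106] u 0.4421 v 0.1833 z 0.1006   (333, 356) [105 101 105] u 0.4413 v 0.1884 z 0.1019   
(318, 361) [153 128  87] u 0.4132 v 0.1842 z 0.1490   (333, 361) [153 127  87] u 0.4139 v 0.1872 z 0.1479   
fix mm [-169.3    0.    30.7] Ffix [-6.7  2.4 13.1] M [0.76 1.14 0.06] open mm 0.7 yaw -9.11 t 4.7
```

Run:
```python
from h import *
import pickle
np.set_printoptions(precision=4,suppress=True)
for f,z in (("w1.pkl",.2007),("w2.pkl",.0594),("w3.pkl",.0307)):
    i,p,d=pickle.load(open(f,"rb")); C=cloud("wrist",d,i)
    print(f,"cam z",i["position"][2]-z, "cam u,v",i["position"]@FX,i["position"]@FY)
i,p,d=pickle.load(open("w2.pkl","rb")); C=cloud("wrist",d,i)
for v in range(250,370,6):
    for u in (240,262,388,410):
        P=C[v,u]; print((u,v),"u %.4f v %.4f z %.4f"%(P@FX,P@FY,P[2]),end=" | ")
    print()
cv2.imwrite("pics/w2c.png",cv2.resize(p[220:370,220:430,::-1],(800,571),interpolation=cv2.INTER_CUBIC))
```

```text
w1.pkl cam z 0.1839934240386426 cam u,v 0.35892783527001226 0.20051626697656538
w2.pkl cam z 0.18422348130376257 cam u,v 0.3640081851755618 0.19890492345753735
w3.pkl cam z 0.184387655086444 cam u,v 0.37095565035864053 0.18552351255839603
(240, 250) u 0.4363 v 0.1416 z -0.0012 | (262, 250) u 0.4336 v 0.1581 z 0.0074 | (388, 250) u 0.4333 v 0.2411 z 0.0069 | (410, 250) u 0.4353 v 0.2573 z -0.0002 | 
(240, 256) u 0.4401 v 0.1417 z 0.0001 | (262, 256) u 0.4384 v 0.1576 z 0.0055 | (388, 256) u 0.4375 v 0.2413 z 0.0069 | (410, 256) u 0.4397 v 0.2576 z -0.0005 | 
(240, 262) u 0.4448 v 0.1412 z -0.0011 | (262, 262) u 0.4422 v 0.1576 z 0.0066 | (388, 262) u 0.4421 v 0.2417 z 0.0056 | (410, 262) u 0.4440 v 0.2579 z -0.0006 | 
(240, 268) u 0.4491 v 0.1410 z -0.0010 | (262, 268) u 0.4463 v 0.1575 z 0.0068 | (388, 268) u 0.4462 v 0.2418 z 0.0059 | (410, 268) u 0.4484 v 0.2582 z -0.0006 | 
(240, 274) u 0.4533 v 0.1409 z -0.0003 | (262, 274) u 0.4209 v 0.1716 z 0.0881 | (388, 274) u 0.4205 v 0.2271 z 0.0883 | (410, 274) u 0.4531 v 0.2587 z -0.0018 | 
(240, 280) u 0.4193 v 0.1645 z 0.0996 | (262, 2
[... 1666 characters left out ...]
.2442 z 0.0068 | (410, 340) u 0.4289 v 0.2281 z 0.1298 | 
(240, 346) u 0.4313 v 0.1707 z 0.1301 | (262, 346) u 0.5052 v 0.1552 z 0.0055 | (388, 346) u 0.5034 v 0.2442 z 0.0076 | (410, 346) u 0.4313 v 0.2283 z 0.1296 | 
(240, 352) u 0.4336 v 0.1706 z 0.1302 | (262, 352) u 0.5097 v 0.1552 z 0.0059 | (388, 352) u 0.5093 v 0.2448 z 0.0056 | (410, 352) u 0.4332 v 0.2283 z 0.1302 | 
(240, 358) u 0.4365 v 0.1702 z 0.1291 | (262, 358) u 0.5149 v 0.1549 z 0.0053 | (388, 358) u 0.5133 v 0.2448 z 0.0069 | (410, 358) u 0.4355 v 0.2284 z 0.1301 | 
(240, 364) u 0.4063 v 0.1826 z 0.1789 | (262, 364) u 0.4064 v 0.1869 z 0.1788 | (388, 364) u 0.4071 v 0.2118 z 0.1774 | (410, 364) u 0.4070 v 0.2162 z 0.1775 |
```

View pics/w2c.png

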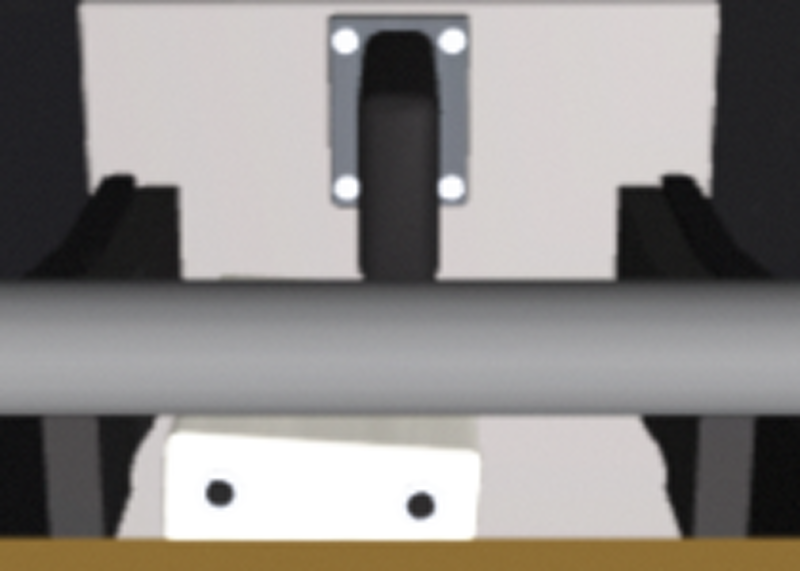

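The depth shows why. The fingertips end about 24 mm *above* the reported TCP (tips at z≈0.083 with TCP 0.059, and ≈0.0545 with TCP 0.031), not 11 mm below it. The fingers closed on top of the fin, which also explains the 13 N upward force. I'll raise, open and re-measure, then work from the tips I can see.

Call:
{"method": "jog_arm", "body": {"rows": [{"dp":[0,0,-10],"turn":[0,0,0],"grip":0},{"dp":[5,0,-30],"turn":[0,0,0],"grip":0.6},{"dp":[10,0,-50],"turn":[0,0,0],"grip":0.6},{"dp":[20,0,-60],"turn":[0,0,0],"grip":0.6},{"dp":[20,0,-60],"turn":[0,0,0],"grip":0.6},{"dp":[20,0,-60],"turn":[0,0,0],"grip":0.6},{"dp":[20,0,-60],"turn":[0,0,0],"grip":0.6}]}}

```text
time_s: 5.4
position: [0.4457, 0.1164, 0.0894]
tcp_rot: [[-0.987, 0.158, -0.001], [0.158, 0.987, -0.0], [0.001, -0.0, -1.0]]
force: [0.3, 0.3, -0.2]
opening: 0.465
```

Run:
```python
from h import *
import pickle
np.set_printoptions(precision=4,suppress=True)
st()
i=vision.camera_info("wrist");p,d=vision.capture("wrist")
pickle.dump((i,p,d),open("w4.pkl","wb")); cv2.imwrite("pics/w4.png",p[:,:,::-1])
C=cloud("wrist",d,i); P=C.reshape(-1,3); u,v=P@FX,P@FY
k=(P[:,2]>.048)&(P[:,2]<.056)&(abs(u-.434)<.03)&(abs(v-.19)<.02)
print("fin top u",u[k].min(),u[k].max(),"v",v[k].min(),v[k].max())
# lowest finger surface
k=(P[:,2]>.085)&(P[:,2]<.2); print("lowest finger z pct",np.percentile(P[k,2],[.1,1,5]))
```

```text
fix mm [-185.    -0.3   89.4] Ffix [ 0.2  0.4 -0.2] M [-0.    0.01 -0.05] open mm 40.4 yaw -9.1 t 5.4
fin top u 0.4185057919696366 0.4485502651783116 v 0.18427734964496167 0.19778239749190282
lowest finger z pct [0.1121 0.1177 0.141 ]
```

View pics/w4.png

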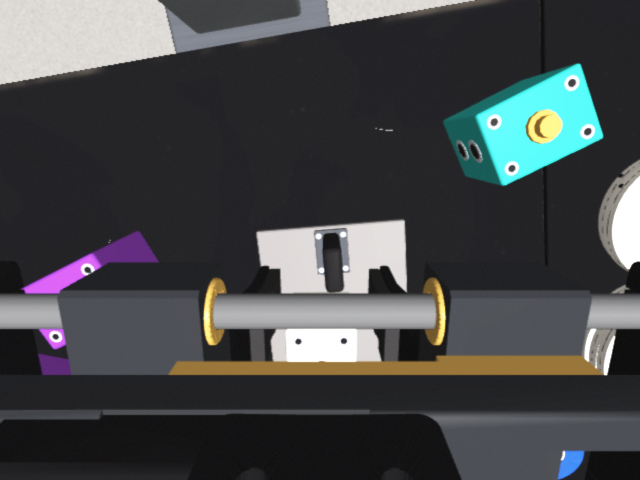

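Run:
```python
from h import *
import pickle
np.set_printoptions(precision=4,suppress=True)
i,p,d=pickle.load(open("w4.pkl","rb"))
g=p.max(2).astype(float); P=[]
for u in list(range(264,312,2))+list(range(352,400,2)):
    P.append(onz("wrist",u,212+np.argmax(np.diff(g[212:240,u]))+.5,.006,i)[:2])
l=cv2.fitLine(np.array(P,np.float32),cv2.DIST_HUBER,0,.01,.01).ravel(); l=l if l[1]>0 else l*np.array([-1,-1,1,1])
print("tray yaw",np.degrees(np.arctan2(-l[0],l[1])))
C=cloud("wrist",d,i).reshape(-1,3); u,v=C@FX,C@FY
k=(C[:,2]>.049)&(C[:,2]<.056)&(abs(u-.434)<.018)&(abs(v-.19)<.012)
q=np.stack([u,v],1)[k].astype(np.float32); print("fin top rect",cv2.minAreaRect(q))
ctr=.4335*FX+.1905*FY; print(todp([ctr[0],ctr[1],.0],-4.2))
```

```text
tray yaw -4.4588466
fin top rect ((0.4334867298603058, 0.19076646864414215), (0.029961735010147095, 0.011942792683839798), 4.62536096572876)
(array([-11.9,   5.1,  89.3]), array([-0.01, -0.05, -4.91]))
```

The fin top is now cleanly seen as 30.0 x 11.9 mm, with yaw -4.5°. I'll align and descend in stages while watching the force.

Call:
{"method": "jog_arm", "body": {"rows": [{"dp":[-6,3,0],"turn":[0,0,-2.5],"grip":0.6},{"dp":[-12,5,10],"turn":[0,0,-4.6],"grip":0.6},{"dp":[-12,5,30],"turn":[0,0,-4.6],"grip":0.6},{"dp":[-12,5,45],"turn":[0,0,-4.6],"grip":0.6},{"dp":[-12,5,60],"turn":[0,0,-4.6],"grip":0.6},{"dp":[-12,5,75],"turn":[0,0,-4.6],"grip":0.6},{"dp":[-12,5,80],"turn":[0,0,-4.6],"grip":0.6},{"dp":[-12,5,80],"turn":[0,0,-4.6],"grip":0.6}]}}

```text
time_s: 6.25
position: [0.4578, 0.1195, 0.0089]
tcp_rot: [[-0.997, 0.079, -0.002], [0.079, 0.997, -0.0], [0.002, -0.0, -1.0]]
force: [-0.6, 0.5, -0.5]
opening: 0.601
```

Run:
```python
from h import *
import pickle
st()
ctr=.4335*FX+.1908*FY; print(todp([ctr[0],ctr[1],-.008],-4.5))
i=vision.camera_info("wrist");p,d=vision.capture("wrist"); cv2.imwrite("pics/w5.png",p[200:400,180:470,::-1])
p,d=vision.capture("scene"); cv2.imwrite("pics/s5.png",cv2.resize(p[165:295,200:360,::-1],(720,585),interpolation=cv2.INTER_CUBIC))
```

```text
fix mm [-173.6    4.6    8.9] Ffix [-0.6  0.4 -0.5] M [0.03 0.04 0.  ] open mm 52.3 yaw -4.51 t 6.25
(array([-0.5,  0.4, 16.9]), array([-0.02, -0.14, -0.01]))
```

View pics/w5.png

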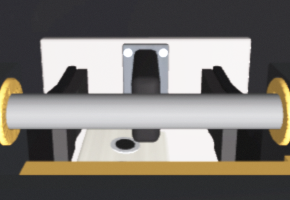

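View pics/s5.png

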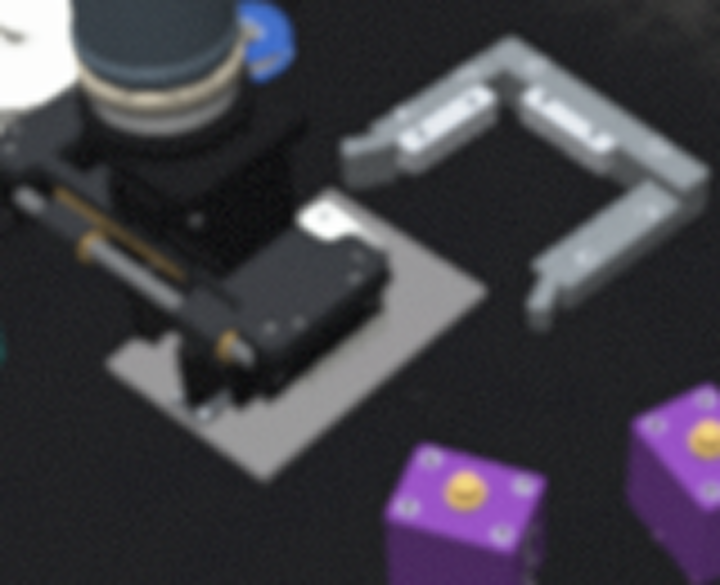

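The fingers straddle the fin with no contact force. I'll go down 14 mm more (tips about 18 mm) and close.

Call:
{"method": "jog_arm", "body": {"rows": [{"dp":[0,0,7],"turn":[0,0,0],"grip":0.6},{"dp":[0,0,14],"turn":[0,0,0],"grip":0.6},{"dp":[0,0,14],"turn":[0,0,0],"grip":0.6},{"dp":[0,0,14],"turn":[0,0,0],"grip":0},{"dp":[0,0,14],"turn":[0,0,0],"grip":0},{"dp":[0,0,14],"turn":[0,0,0],"grip":0},{"dp":[0,0,14],"turn":[0,0,0],"grip":0},{"dp":[0,0,14],"turn":[0,0,0],"grip":0},{"dp":[0,0,14],"turn":[0,0,0],"grip":0},{"dp":[0,0,14],"turn":[0,0,0],"grip":0}]}}

```text
time_s: 7.35
position: [0.4584, 0.1196, -0.004]
tcp_rot: [[-0.997, 0.078, 0.0], [0.078, 0.997, -0.0], [-0.0, -0.0, -1.0]]
force: [-0.4, 0.2, -0.0]
opening: 0.134
```

Call:
{"method": "jog_arm", "body": {"rows": [{"dp":[0,0,0],"turn":[0,0,0],"grip":0},{"dp":[0,0,0],"turn":[0,0,0],"grip":0},{"dp":[0,0,0],"turn":[0,0,0],"grip":0}]}}

```text
time_s: 7.65
position: [0.4584, 0.1196, -0.004]
tcp_rot: [[-0.997, 0.078, 0.0], [0.078, 0.997, -0.0], [-0.0, -0.0, -1.0]]
force: [0.6, 0.7, 1.8]
opening: 0.132
```

Run:
```python
from h import *
st()
p,d=vision.capture("wrist"); cv2.imwrite("pics/w6.png",p[200:400,180:470,::-1])
```

```text
fix mm [-173.     4.8   -4. ] Ffix [0.5 0.8 1.8] M [0.11 0.02 0.12] open mm 11.5 yaw -4.48 t 7.65
```

View pics/w6.png

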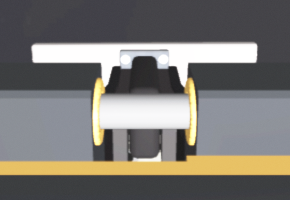

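Held: the opening is steady at 11.5 mm around the fin. Next I'll straighten the tray and centre it on the fixture axis.

Run:
```python
from h import *
s=bot.read_state()
t=(.6067-.173)*FX+.1858*FY; print(todp([t[0],t[1],s["position"][2]],-9.1))
```

```text
(array([ 0.4, -4.8, -0. ]), array([0.  , 0.01, 4.61]))
```

Call:
{"method": "jog_arm", "body": {"rows": [{"dp":[0,-0.3,0],"turn":[0,0,0.3],"grip":0},{"dp":[0,-0.8,0],"turn":[0,0,0.8],"grip":0},{"dp":[0,-1.4,0],"turn":[0,0,1.4],"grip":0},{"dp":[0,-2,0],"turn":[0,0,2],"grip":0},{"dp":[0,-2.6,0],"turn":[0,0,2.6],"grip":0},{"dp":[0,-3.2,0],"turn":[0,0,3.2],"grip":0},{"dp":[0,-3.8,0],"turn":[0,0,3.8],"grip":0},{"dp":[0,-4.4,0],"turn":[0,0,4.3],"grip":0},{"dp":[0,-4.8,0],"turn":[0,0,4.6],"grip":0},{"dp":[0,-4.8,0],"turn":[0,0,4.6],"grip":0}]}}

```text
time_s: 8.7
position: [0.4581, 0.1147, -0.004]
tcp_rot: [[-0.987, 0.158, 0.0], [0.158, 0.987, -0.0], [-0.0, 0.0, -1.0]]
force: [0.0, 2.0, 3.9]
opening: 0.136
```

Run:
```python
from h import *
st()
i=vision.camera_info("wrist");p,d=vision.capture("wrist"); 
g=p.max(2).astype(float); P=[]
cv2.imwrite("pics/w7.png",p[:,:,::-1])
p,d=vision.capture("top"); np.savez("t3.npz",p=p); c=cv2.resize(p[148:300,220:340,::-1],(474,600),interpolation=cv2.INTER_CUBIC); cv2.imwrite("pics/t3.png",c)
```

```text
fix mm [-1.725e+02 -1.000e-01 -4.000e+00] Ffix [-0.3  2.   3.9] M [ 0.36 -0.05  0.2 ] open mm 11.8 yaw -9.12 t 8.7
```

View pics/t3.png

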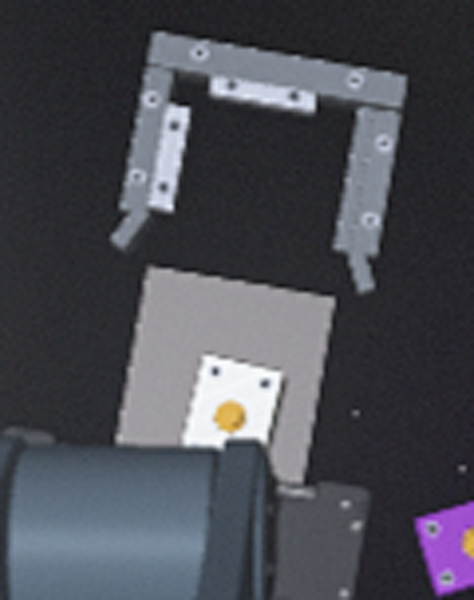

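View pics/w7.png

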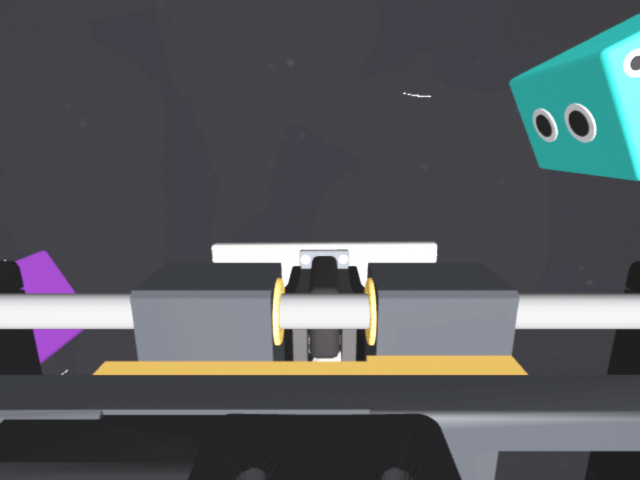

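The tray followed and is straight: back corners at crop (147,267) and (335,297). Quick numeric check of lateral alignment against the channel.

Run:
```python
from h import *
p=np.load("t3.npz")["p"]; g=cv2.cvtColor(p,cv2.COLOR_RGB2GRAY).astype(np.float32)
def c2(x,y): return (220+x*120/474-.37,148+y*152/600-.37)
def edge(A,B,z,n=25,r=4):
    A=np.array(A,float);B=np.array(B,float);t=(B-A)/np.linalg.norm(B-A);nn=np.array([-t[1],t[0]]);P=[];s=np.arange(-r,r+.01,.1)
    for k in np.linspace(.08,.92,n):
        c=A+(B-A)*k; q=(c[None]+s[:,None]*nn).astype(np.float32)
        val=cv2.remap(g,q[None,:,0],q[None,:,1],cv2.INTER_LINEAR)
        gr=np.abs(np.gradient(cv2.GaussianBlur(val,(0,0),4).ravel())); P.append(onz("top",*q[np.argmax(gr)],z))
    P=np.array(P); Q=np.stack([P@FX-.6067,P@FY-.1858],1)*1e3
    l=cv2.fitLine(Q.astype(np.float32),cv2.DIST_HUBER,0,.01,.01).ravel(); return np.round(l,3),np.degrees(np.arctan(min(l[1]/l[0],l[0]/l[1],key=abs)))
for k,v in {"trayL":(c2(147,267),c2(118,430),.006),"trayR":(c2(335,297),c2(305,470),.006),"trayB":(c2(147,267),c2(335,297),.006),"left outer":(c2(150,65),c2(122,207),.028),"right outer":(c2(400,110),c2(376,255),.018),"bs":(c2(211,96),c2(314,112),.027)}.items(): print(k,edge(*v))
```

```text
trayL (array([ 1.0000e+00,  4.0000e-03, -8.1802e+01,  5.5749e+01], dtype=float32), np.float32(0.23569207))
trayR (array([ 1.0000e+00,  5.0000e-03, -8.7131e+01, -5.4389e+01], dtype=float32), np.float32(0.2604385))
trayB (array([ 5.0000e-03, -1.0000e+00, -3.0619e+01, -4.5270e+00], dtype=float32), np.float32(-0.26289833))
left outer (array([ 1.0000e+00, -5.0000e-03,  3.5985e+01,  7.4109e+01], dtype=float32), np.float32(-0.26428354))
right outer (array([ 1.0000e+00,  1.0000e-03,  3.2665e+01, -7.3572e+01], dtype=float32), np.float32(0.085942894))
bs (array([4.0000e-03, 1.0000e+00, 6.9907e+01, 6.7900e-01], dtype=float32), np.float32(0.21001214))
```

The tray is centred to +0.7 mm with 0.25° of yaw, and has 110.6 mm to go. Sliding in.

Call:
{"method": "jog_arm", "body": {"rows": [{"dp":[-1,-0.2,0],"turn":[0,0,0.1],"grip":0},{"dp":[-3,-0.5,0],"turn":[0,0,0.2],"grip":0},{"dp":[-6,-0.5,0],"turn":[0,0,0.2],"grip":0},{"dp":[-10,-0.5,0],"turn":[0,0,0.2],"grip":0},{"dp":[-14,-0.5,0],"turn":[0,0,0.2],"grip":0},{"dp":[-18,-0.5,0],"turn":[0,0,0.2],"grip":0},{"dp":[-22,-0.5,0],"turn":[0,0,0.2],"grip":0},{"dp":[-25,-0.5,0],"turn":[0,0,0.2],"grip":0},{"dp":[-27,-0.5,0],"turn":[0,0,0.2],"grip":0},{"dp":[-28,-0.5,0],"turn":[0,0,0.2],"grip":0}]}}

```text
time_s: 9.8
position: [0.4808, 0.1098, -0.004]
tcp_rot: [[-0.987, 0.162, -0.009], [0.162, 0.987, 0.0], [0.009, -0.001, -1.0]]
force: [-7.4, 1.4, 10.6]
opening: 0.134
```

Run:
```python
from h import *
st()
```

```text
fix mm [-149.4   -1.3   -4. ] Ffix [-7.6  0.2 10.6] M [ 0.2   0.87 -0.05] open mm 11.7 yaw -9.35 t 9.8
```

Call:
{"method": "jog_arm", "body": {"rows": [{"dp":[-3,0,0],"turn":[0,0,0],"grip":0},{"dp":[-6,0,0],"turn":[0,0,0],"grip":0},{"dp":[-10,0,0],"turn":[0,0,0],"grip":0},{"dp":[-14,0,0],"turn":[0,0,0],"grip":0},{"dp":[-18,0,0],"turn":[0,0,0],"grip":0},{"dp":[-22,0,0],"turn":[0,0,0],"grip":0},{"dp":[-26,0,0],"turn":[0,0,0],"grip":0},{"dp":[-29,0,0],"turn":[0,0,0],"grip":0},{"dp":[-32,0,0],"turn":[0,0,0],"grip":0},{"dp":[-35,0,0],"turn":[0,0,0],"grip":0}]}}

```text
time_s: 10.8
position: [0.5149, 0.1044, -0.004]
tcp_rot: [[-0.987, 0.162, -0.01], [0.162, 0.987, 0.0], [0.01, -0.001, -1.0]]
force: [-7.1, 1.6, 11.8]
opening: 0.139
```

Run:
```python
from h import *
st()
p,d=vision.capture("top"); c=cv2.resize(p[148:300,220:340,::-1],(474,600),interpolation=cv2.INTER_CUBIC); cv2.imwrite("pics/t4.png",c)
```

```text
fix mm [-114.8   -1.3   -4. ] Ffix [-7.3  0.4 11.8] M [0.39 0.93 0.06] open mm 12.1 yaw -9.33 t 10.8
```

View pics/t4.png

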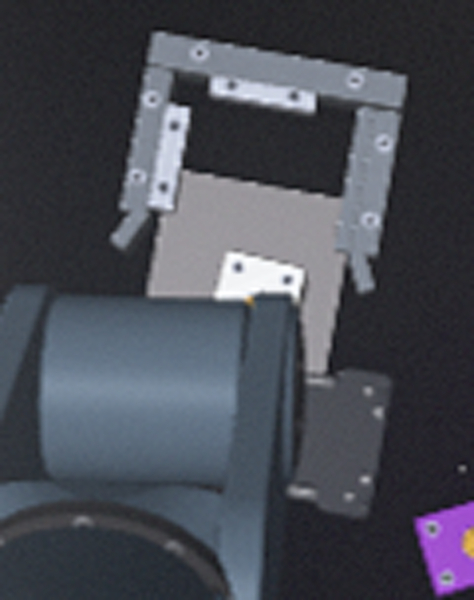

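The tray is entering cleanly under the stops, with its back edge now at crop y of about 172–195. Continuing.

Call:
{"method": "jog_arm", "body": {"rows": [{"dp":[-3,0.5,0],"turn":[0,0,-0.1],"grip":0},{"dp":[-6,0.8,0],"turn":[0,0,-0.2],"grip":0},{"dp":[-10,0.8,0],"turn":[0,0,-0.2],"grip":0},{"dp":[-14,0.8,0],"turn":[0,0,-0.2],"grip":0},{"dp":[-18,0.8,0],"turn":[0,0,-0.2],"grip":0},{"dp":[-22,0.8,0],"turn":[0,0,-0.2],"grip":0},{"dp":[-26,0.8,0],"turn":[0,0,-0.2],"grip":0},{"dp":[-30,0.8,0],"turn":[0,0,-0.2],"grip":0},{"dp":[-33,0.8,0],"turn":[0,0,-0.2],"grip":0},{"dp":[-36,0.8,0],"turn":[0,0,-0.2],"grip":0}]}}

```text
time_s: 11.85
position: [0.5511, 0.0992, -0.004]
tcp_rot: [[-0.987, 0.159, -0.009], [0.159, 0.987, 0.0], [0.009, -0.001, -1.0]]
force: [-7.1, 0.8, 10.6]
opening: 0.139
```

Call:
{"method": "jog_arm", "body": {"rows": [{"dp":[-2,0,0],"turn":[0,0,0],"grip":0},{"dp":[-4,0,0],"turn":[0,0,0],"grip":0},{"dp":[-6,0,0],"turn":[0,0,0],"grip":0},{"dp":[-8,0,0],"turn":[0,0,0],"grip":0},{"dp":[-10,0,0],"turn":[0,0,0],"grip":0},{"dp":[-12,0,0],"turn":[0,0,0],"grip":0}]}}

```text
time_s: 12.45
position: [0.563, 0.0973, -0.004]
tcp_rot: [[-0.987, 0.159, -0.009], [0.159, 0.987, 0.0], [0.009, -0.001, -1.0]]
force: [-7.0, 1.3, 11.0]
opening: 0.132
```

Run:
```python
from h import *
st()
```

```text
fix mm [-66.2  -0.6  -4. ] Ffix [-7.1  0.2 11. ] M [ 0.14  0.9  -0.01] open mm 11.5 yaw -9.15 t 12.45
```

Around 4 mm remain. Advancing 1 mm per row until the force rises.

Call:
{"method": "jog_arm", "body": {"rows": [{"dp":[-1,0,0],"turn":[0,0,0],"grip":0},{"dp":[-2,0,0],"turn":[0,0,0],"grip":0},{"dp":[-3,0,0],"turn":[0,0,0],"grip":0},{"dp":[-4,0,0],"turn":[0,0,0],"grip":0},{"dp":[-5,0,0],"turn":[0,0,0],"grip":0},{"dp":[-5,0,0],"turn":[0,0,0],"grip":0}]}}

```text
time_s: 13.05
position: [0.5673, 0.0966, -0.004]
tcp_rot: [[-0.987, 0.159, -0.01], [0.159, 0.987, 0.0], [0.01, -0.001, -1.0]]
force: [-7.7, 1.8, 11.8]
opening: 0.135
```

Run:
```python
from h import *
st()
```

```text
fix mm [-61.8  -0.6  -4. ] Ffix [-7.8  0.5 11.8] M [ 0.25  0.99 -0.01] open mm 11.7 yaw -9.15 t 13.05
```

Call:
{"method": "jog_arm", "body": {"rows": [{"dp":[-1,0,0],"turn":[0,0,0],"grip":0},{"dp":[-2,0,0],"turn":[0,0,0],"grip":0},{"dp":[-3,0,0],"turn":[0,0,0],"grip":0},{"dp":[-3,0,0],"turn":[0,0,0],"grip":0}]}}

```text
time_s: 13.45
position: [0.5671, 0.0966, -0.004]
tcp_rot: [[-0.987, 0.159, -0.017], [0.159, 0.987, 0.001], [0.016, -0.002, -1.0]]
force: [-12.5, 1.6, 16.0]
opening: 0.136
```

Run:
```python
from h import *
st()
```

```text
fix mm [-62.   -0.7  -4. ] Ffix [-12.6  -0.4  16. ] M [0.46 1.69 0.02] open mm 11.9 yaw -9.14 t 13.45
```

Call:
{"method": "jog_arm", "body": {"rows": [{"dp":[-2,0,0],"turn":[0,0,0],"grip":0},{"dp":[-4,0,0],"turn":[0,0,0],"grip":0},{"dp":[-4,0,0],"turn":[0,0,0],"grip":0},{"dp":[-4,0,0],"turn":[0,0,0],"grip":0}]}}

```text
time_s: 13.85
position: [0.5671, 0.0966, -0.0041]
tcp_rot: [[-0.987, 0.159, -0.024], [0.159, 0.987, 0.002], [0.024, -0.002, -1.0]]
force: [-16.3, 3.3, 20.5]
opening: 0.138
```

Run:
```python
from h import *
st()
p,d=vision.capture("top"); c=cv2.resize(p[148:300,220:340,::-1],(474,600),interpolation=cv2.INTER_CUBIC); cv2.imwrite("pics/t5.png",c)
```

```text
fix mm [-62.   -0.7  -4.1] Ffix [-16.6   0.7  20.5] M [0.64 2.66 0.01] open mm 12.0 yaw -9.14 t 13.85
```

View pics/t5.png

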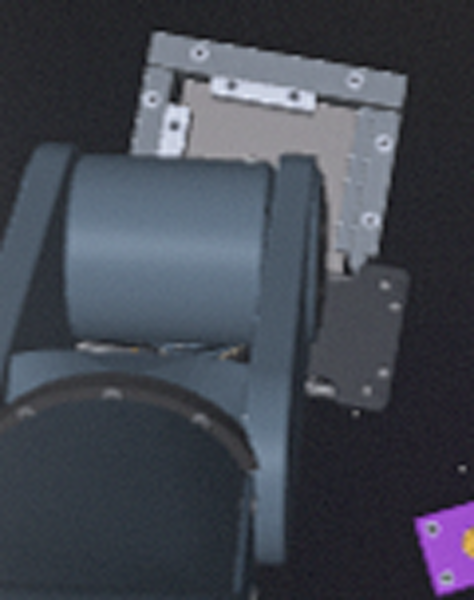

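The tray is home: the travel stopped at the expected 110.5 mm, and the force rises with no motion. Unload, open, lift.

Call:
{"method": "jog_arm", "body": {"rows": [{"dp":[3,0,0],"turn":[0,0,0],"grip":0},{"dp":[6,0,0],"turn":[0,0,0],"grip":0},{"dp":[6,0,0],"turn":[0,0,0],"grip":0.6},{"dp":[6,0,0],"turn":[0,0,0],"grip":0.6},{"dp":[6,0,0],"turn":[0,0,0],"grip":0.6},{"dp":[6,0,0],"turn":[0,0,0],"grip":0.6},{"dp":[6,0,0],"turn":[0,0,0],"grip":0.6}]}}

```text
time_s: 14.6
position: [0.5737, 0.0962, -0.0043]
tcp_rot: [[-0.987, 0.158, -0.0], [0.158, 0.987, -0.0], [0.0, -0.0, -1.0]]
force: [-0.7, 0.1, -0.1]
opening: 0.505
```

Run:
```python
from h import *
st()
```

```text
fix mm [-55.4  -0.1  -4.3] Ffix [-0.7 -0.  -0.1] M [-0.01  0.03 -0.04] open mm 43.9 yaw -9.11 t 14.6
```

Call:
{"method": "jog_arm", "body": {"rows": [{"dp":[0,0,-15],"turn":[0,0,0],"grip":0.6},{"dp":[0,0,-40],"turn":[0,0,0],"grip":0.6},{"dp":[0,0,-75],"turn":[0,0,0],"grip":0.6},{"dp":[10,0,-110],"turn":[0,0,0],"grip":0.6},{"dp":[40,0,-130],"turn":[0,0,0],"grip":0.6},{"dp":[75,0,-130],"turn":[0,0,0],"grip":1},{"dp":[105,0,-130],"turn":[0,0,0],"grip":1},{"dp":[120,0,-130],"turn":[0,0,0],"grip":1},{"dp":[120,0,-130],"turn":[0,0,0],"grip":1}]}}

```text
time_s: 15.5
position: [0.4522, 0.1157, 0.1269]
tcp_rot: [[-0.988, 0.157, -0.002], [0.157, 0.988, 0.0], [0.002, -0.0, -1.0]]
force: [0.7, 0.9, -0.0]
opening: 0.878
```

Run:
```python
from h import *
import pickle
st()
p,d=vision.capture("top"); np.savez("t6.npz",p=p,d=d); c=cv2.resize(p[148:300,220:340,::-1],(474,600),interpolation=cv2.INTER_CUBIC); cv2.imwrite("pics/t6.png",c)
i=vision.camera_info("wrist");p,d=vision.capture("wrist");pickle.dump((i,p,d),open("w8.pkl","wb")); cv2.imwrite("pics/w8.png",p[:,:,::-1])
```

```text
fix mm [-178.5    0.   126.9] Ffix [ 0.6  1.  -0. ] M [-0.01  0.01 -0.03] open mm 76.4 yaw -9.05 t 15.5
```

View pics/t6.png

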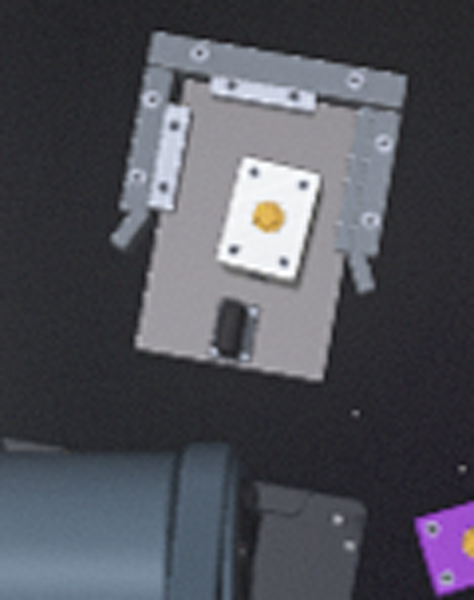

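View pics/w8.png

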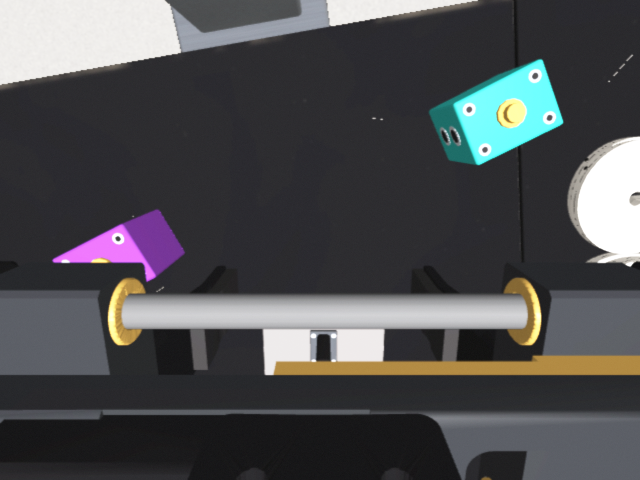

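The top view shows the tray home in the fixture and the block on it at crop (268,217), askew. I'll measure block and tray in the fixture frame.

```bash
cat >> h.py <<'E'
def c2(x,y): return (220+x*120/474-.37,148+y*152/600-.37)
def edge(g,A,B,z,n=25,r=4):
    g=g.astype(np.float32)
    A=np.array(A,float);B=np.array(B,float);t=(B-A)/np.linalg.norm(B-A);nn=np.array([-t[1],t[0]]);P=[];s=np.arange(-r,r+.01,.1)
    for k in np.linspace(.12,.88,n):
        c=A+(B-A)*k; q=(c[None]+s[:,None]*nn).astype(np.float32)
        val=cv2.remap(g,q[None,:,0],q[None,:,1],cv2.INTER_LINEAR)
        gr=np.abs(np.gradient(cv2.GaussianBlur(val,(0,0),4).ravel())); P.append(onz("top",*q[np.argmax(gr)],z))
    P=np.array(P); Q=np.stack([P@FX-.6067,P@FY-.1858],1)*1e3
    l=cv2.fitLine(Q.astype(np.float32),cv2.DIST_HUBER,0,.01,.01).ravel()
    ang=np.degrees(np.arctan(l[1]/l[0] if abs(l[0])>abs(l[1]) else -l[0]/l[1])); return np.round(l[2:],1),np.round(ang,2)
E
python3 - <<'E'
from h import *
p=np.load("t6.npz")["p"]; g=cv2.cvtColor(p,cv2.COLOR_RGB2GRAY)
for k,v in {"trayL":(c2(160,215),c2(137,345),.006),"trayF":(c2(137,348),c2(323,379),.006),"blkL":(c2(243,157),c2(218,262),.066),"blkR":(c2(320,175),c2(296,280),.066),"blkB":(c2(243,157),c2(320,175),.066),"blkF":(c2(218,262),c2(296,280),.066),"bs":(c2(211,96),c2(314,112),.027),"ss":(c2(190,108),c2(173,212),.027)}.items(): print(k,*edge(g,*v))
m=((p.min(2)>200)).astype(np.uint8); m[:180]=0;m[225:]=0;m[:,:270]=0;m[:,304:]=0
m=cv2.morphologyEx(m,cv2.MORPH_CLOSE,np.ones((9,9)))
b=cv2.boxPoints(cv2.minAreaRect(max(cv2.findContours(m,0,1)[0],key=cv2.contourArea)))
W=np.array([onz("top",u,v,.066) for u,v in b]); Q=np.stack([W@FX-.6067,W@FY-.1858],1)*1e3; print(Q,Q.mean(0))
E
```

```text
trayL [-41.4  54.6] 0.25
trayF [-79.2   0.4] -0.19
blkL [1.7 8.8] -3.44
blkR [ -4.5 -34.6] -3.51
blkB [ 29.9 -14.2] -5.49
blkF [-29.4 -13.6] -4.59
bs [71.   5.1] -0.02
ss [28.9 45.7] -0.2
[[-26.48926319  11.30193149]
 [ 32.20770885   6.84507092]
 [ 28.520981   -36.7223036 ]
 [-30.1612517  -32.07592594]] [  1.01954374 -12.66280678]
```

The tray is home: front edge at -79 (should be -80), and the stop face reads 71 (should be 70). Block centre is at about (0.7,-12.8) mm in the fixture, turned -3.9° from it, sizes 60x43.5. Moving above the block with yaw -13.0°.

Run:
```python
from h import *
c=(.6067+.0007)*FX+(.1858-.0128)*FY
for z in (.1269,.07,.010): print(todp([c[0],c[1],z],-13.0))
```

```text
(array([-174.9,  -13.1,    0.6]), array([0.03, 0.18, 3.91]))
(array([-174.7,  -13.1,   57.5]), array([0.03, 0.18, 3.91]))
(array([-174.5,  -13.2,  117.5]), array([0.03, 0.18, 3.91]))
```

Call:
{"method": "jog_arm", "body": {"rows": [{"dp":[-20,-2,0],"turn":[0,0,1],"grip":0.75},{"dp":[-55,-5,0],"turn":[0,0,2],"grip":0.75},{"dp":[-95,-8,0],"turn":[0,0,3],"grip":0.75},{"dp":[-135,-11,0],"turn":[0,0,3.9],"grip":0.75},{"dp":[-160,-13,10],"turn":[0,0,3.9],"grip":0.75},{"dp":[-175,-13,20],"turn":[0,0,3.9],"grip":0.75},{"dp":[-175,-13,30],"turn":[0,0,3.9],"grip":0.75},{"dp":[-175,-13,40],"turn":[0,0,3.9],"grip":0.75},{"dp":[-175,-13,40],"turn":[0,0,3.9],"grip":0.75}]}}

```text
time_s: 16.5
position: [0.6234, 0.075, 0.084]
tcp_rot: [[-0.974, 0.225, -0.005], [0.225, 0.974, 0.0], [0.005, -0.001, -1.0]]
force: [-0.5, 0.5, 0.7]
opening: 0.749
```

Run:
```python
from h import *
import pickle
st()
c=(.6067+.0007)*FX+(.1858-.0128)*FY
print(todp([c[0],c[1],.010],-13.0))
i=vision.camera_info("wrist");p,d=vision.capture("wrist");pickle.dump((i,p,d),open("w9.pkl","wb")); cv2.imwrite("pics/w9.png",p[:,:,::-1])
```

```text
fix mm [ -3.  -13.1  84. ] Ffix [-0.6  0.4  0.7] M [0.04 0.04 0.  ] open mm 65.1 yaw -12.99 t 16.5
(array([-4. ,  0.6, 73.9]), array([-0.05, -0.29,  0.01]))
```

View pics/w9.png

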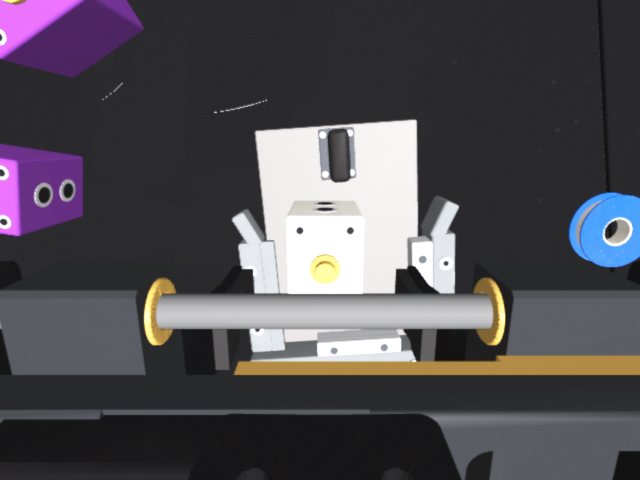

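The wrist view shows the block at (325,247), centred and square between the fingers (215 and 430). Descending.

Call:
{"method": "jog_arm", "body": {"rows": [{"dp":[-2,0,10],"turn":[0,0,0],"grip":0.75},{"dp":[-3,0,25],"turn":[0,0,0],"grip":0.75},{"dp":[-3,0,40],"turn":[0,0,0],"grip":0.75},{"dp":[-3,0,52],"turn":[0,0,0],"grip":0.75},{"dp":[-3,0,62],"turn":[0,0,0],"grip":0.75},{"dp":[-3,0,70],"turn":[0,0,0],"grip":0.75},{"dp":[-3,0,73],"turn":[0,0,0],"grip":0.75},{"dp":[-3,0,73],"turn":[0,0,0],"grip":0.75},{"dp":[-3,0,73],"turn":[0,0,0],"grip":0.75}]}}

```text
time_s: 17.45
position: [0.6291, 0.0741, 0.0133]
tcp_rot: [[-0.974, 0.225, 0.001], [0.225, 0.974, -0.0], [-0.001, 0.0, -1.0]]
force: [-1.0, -0.1, 0.3]
opening: 0.75
```

Run:
```python
from h import *
import pickle
st()
i=vision.camera_info("wrist");p,d=vision.capture("wrist");pickle.dump((i,p,d),open("w10.pkl","wb")); cv2.imwrite("pics/w10.png",p[:,:,::-1])
p,d=vision.capture("scene"); cv2.imwrite("pics/s10.png",cv2.resize(p[135:265,240:400,::-1],(720,585),interpolation=cv2.INTER_CUBIC))
```

```text
fix mm [  2.8 -13.1  13.3] Ffix [-1.  -0.3  0.3] M [-0.04 -0.03 -0.04] open mm 65.3 yaw -12.99 t 17.45
```

View pics/w10.png

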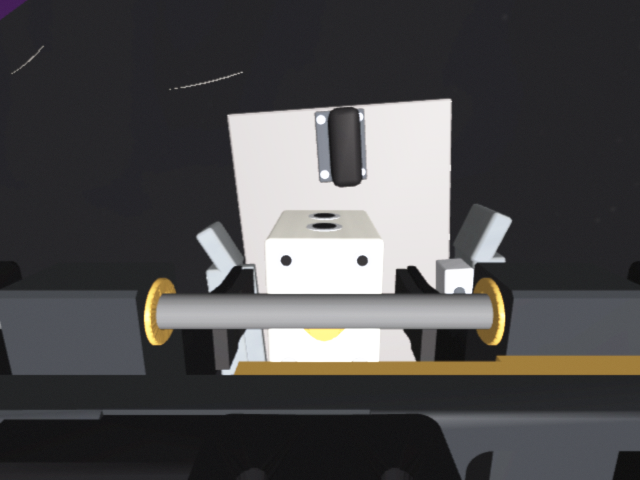

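View pics/s10.png

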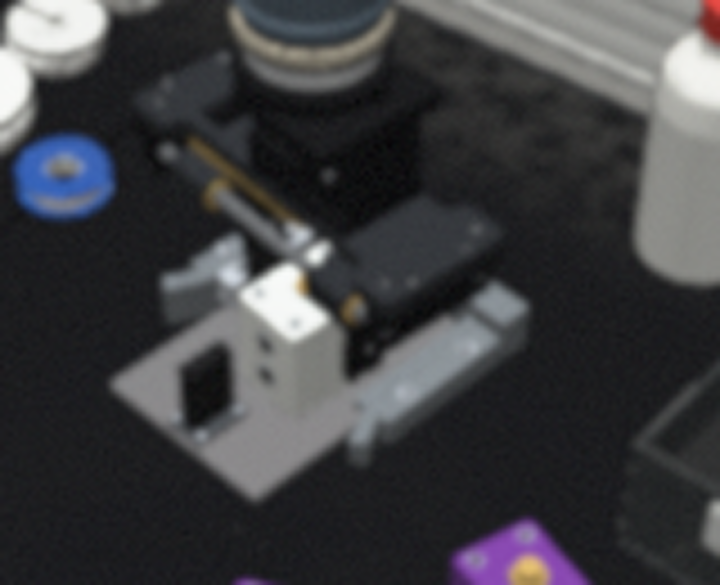

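Square and clear. I'll go 3 mm lower (tips about 34 mm, above the 28 mm walls) and close.

Call:
{"method": "jog_arm", "body": {"rows": [{"dp":[0,0,3],"turn":[0,0,0],"grip":0.75},{"dp":[0,0,3],"turn":[0,0,0],"grip":0.4},{"dp":[0,0,3],"turn":[0,0,0],"grip":0},{"dp":[0,0,3],"turn":[0,0,0],"grip":0},{"dp":[0,0,3],"turn":[0,0,0],"grip":0},{"dp":[0,0,3],"turn":[0,0,0],"grip":0},{"dp":[0,0,3],"turn":[0,0,0],"grip":0},{"dp":[0,0,3],"turn":[0,0,0],"grip":0}]}}

```text
time_s: 18.35
position: [0.6287, 0.0741, 0.01]
tcp_rot: [[-0.974, 0.225, 0.0], [0.225, 0.974, -0.0], [-0.0, -0.0, -1.0]]
force: [-0.5, 0.1, 0.2]
opening: 0.501
```

Run:
```python
from h import *
st()
t=(.6067+.0380)*FX+(.1858+.0205)*FY
print(todp([t[0],t[1],.0105],-9.1))
```

```text
fix mm [  2.4 -13.2  10. ] Ffix [-0.5  0.   0.2] M [ 0.02  0.04 -0.01] open mm 43.6 yaw -13.0 t 18.35
(array([-33.2,  36. ,  -0.5]), array([-0. ,  0. , -3.9]))
```

Held at 43.6 mm. Moving towards the corner while turning square, stopping about 3 mm short.

Call:
{"method": "jog_arm", "body": {"rows": [{"dp":[-1,1,0],"turn":[0,0,-0.2],"grip":0},{"dp":[-3,3,0],"turn":[0,0,-0.6],"grip":0},{"dp":[-6,6,0],"turn":[0,0,-1.1],"grip":0},{"dp":[-10,10,0],"turn":[0,0,-1.6],"grip":0},{"dp":[-14,15,0],"turn":[0,0,-2.1],"grip":0},{"dp":[-18,20,0],"turn":[0,0,-2.6],"grip":0},{"dp":[-22,24,0],"turn":[0,0,-3.1],"grip":0},{"dp":[-26,28,0],"turn":[0,0,-3.5],"grip":0},{"dp":[-29,31,0],"turn":[0,0,-3.9],"grip":0},{"dp":[-31,33,0],"turn":[0,0,-3.9],"grip":0}]}}

```text
time_s: 19.35
position: [0.6667, 0.0996, 0.01]
tcp_rot: [[-0.987, 0.158, 0.0], [0.158, 0.987, -0.0], [-0.0, -0.0, -1.0]]
force: [-2.6, -2.0, 4.1]
opening: 0.507
```

Run:
```python
from h import *
import pickle
st()
print(np.round(bot.read_state()["tcp_rot"],4))
i=vision.camera_info("wrist");p,d=vision.capture("wrist");pickle.dump((i,p,d),open("w11.pkl","wb")); cv2.imwrite("pics/w11.png",p[:,:,::-1])
```

```text
fix mm [35.8 18.  10. ] Ffix [-2.3 -2.4  4.1] M [-0.23  0.4   0.01] open mm 44.1 yaw -9.07 t 19.35
[[-9.875e-01  1.577e-01  0.000e+00]
 [ 1.577e-01  9.875e-01 -1.000e-04]
 [-1.000e-04 -1.000e-04 -1.000e+00]]
```

View pics/w11.png

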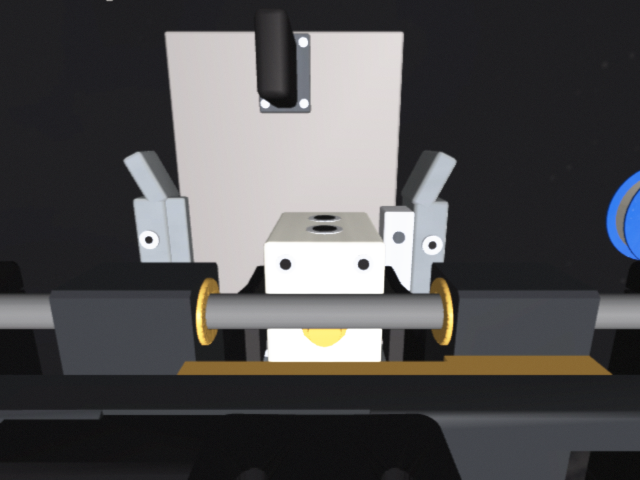

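The block is square in the wrist view (268–382), with the side stop's face just right of it at (380,230). Now advance left until contact.

Call:
{"method": "jog_arm", "body": {"rows": [{"dp":[-0.5,1,0],"turn":[0,0,0],"grip":0},{"dp":[-1,2,0],"turn":[0,0,0],"grip":0},{"dp":[-1.5,3,0],"turn":[0,0,0],"grip":0},{"dp":[-2,4,0],"turn":[0,0,0],"grip":0},{"dp":[-2,5,0],"turn":[0,0,0],"grip":0},{"dp":[-2,6,0],"turn":[0,0,0],"grip":0},{"dp":[-2,7,0],"turn":[0,0,0],"grip":0},{"dp":[-2,7,0],"turn":[0,0,0],"grip":0}]}}

```text
time_s: 20.2
position: [0.6697, 0.1045, 0.0101]
tcp_rot: [[-0.988, 0.157, 0.0], [0.157, 0.988, -0.002], [-0.001, -0.002, -1.0]]
force: [-1.3, -6.4, 2.5]
opening: 0.501
```

Run:
```python
from h import *
st()
print(np.round(bot.read_state()["tcp_rot"],4))
```

```text
fix mm [38.1 23.3 10.1] Ffix [-0.3 -6.5  2.5] M [-0.92  0.24  0.12] open mm 43.6 yaw -9.03 t 20.2
[[-9.876e-01  1.570e-01  4.000e-04]
 [ 1.570e-01  9.876e-01 -2.400e-03]
 [-8.000e-04 -2.300e-03 -1.000e+00]]
```

Side contact at y=23.3 (expected about 23), Fy=-6.5 N. Now the back stop.

Call:
{"method": "jog_arm", "body": {"rows": [{"dp":[-1,0,0],"turn":[0,0,0],"grip":0},{"dp":[-2,0,0],"turn":[0,0,0],"grip":0},{"dp":[-3,0,0],"turn":[0,0,0],"grip":0},{"dp":[-4,0,0],"turn":[0,0,0],"grip":0},{"dp":[-5,0,0],"turn":[0,0,0],"grip":0},{"dp":[-6,0,0],"turn":[0,0,0],"grip":0},{"dp":[-6,0,0],"turn":[0,0,0],"grip":0}]}}

```text
time_s: 20.9
position: [0.6724, 0.104, 0.0101]
tcp_rot: [[-0.988, 0.157, -0.006], [0.157, 0.988, -0.002], [0.006, -0.003, -1.0]]
force: [-5.5, -5.0, 7.9]
opening: 0.503
```

Run:
```python
from h import *
st()
print(np.round(bot.read_state()["tcp_rot"],4))
```

```text
fix mm [40.8 23.3 10.1] Ffix [-4.7 -5.8  7.9] M [-0.79  1.    0.15] open mm 43.7 yaw -9.03 t 20.9
[[-0.9876  0.1569 -0.0063]
 [ 0.1569  0.9876 -0.0017]
 [ 0.0059 -0.0027 -1.    ]]
```

Call:
{"method": "jog_arm", "body": {"rows": [{"dp":[-1,0.5,0],"turn":[0,0,0],"grip":0},{"dp":[-2,1,0],"turn":[0,0,0],"grip":0},{"dp":[-3,1.5,0],"turn":[0,0,0],"grip":0},{"dp":[-4,2,0],"turn":[0,0,0],"grip":0},{"dp":[-4,2,0],"turn":[0,0,0],"grip":0},{"dp":[-4,2,0],"turn":[0,0,0],"grip":0}]}}

```text
time_s: 21.5
position: [0.6736, 0.1039, 0.0102]
tcp_rot: [[-0.988, 0.156, -0.013], [0.156, 0.988, -0.004], [0.012, -0.006, -1.0]]
force: [-11.5, -9.0, 12.7]
opening: 0.503
```

Run:
```python
from h import *
st()
print(np.round(bot.read_state()["tcp_rot"],4))
import pickle
i=vision.camera_info("wrist");p,d=vision.capture("wrist");pickle.dump((i,p,d),open("w12.pkl","wb")); cv2.imwrite("pics/w12.png",p[:,:,::-1])
```

```text
fix mm [42.  23.3 10.2] Ffix [ -9.9 -10.7  12.7] M [-1.48  1.85  0.16] open mm 43.8 yaw -8.98 t 21.5
[[-0.9877  0.1561 -0.0129]
 [ 0.1561  0.9877 -0.0042]
 [ 0.0121 -0.0061 -0.9999]]
```

View pics/w12.png

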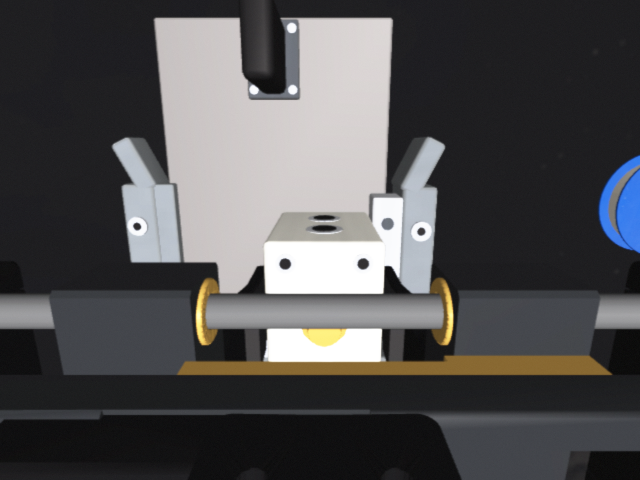

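Both contacts are made: TCP at (42.0,23.3) with about 10 N on each. The tool has tilted 0.7° from compliance, so I'll correct the tilt and press a bit more. Then I'll probe yaw for flatness.

Call:
{"method": "jog_arm", "body": {"rows": [{"dp":[-1,0.5,0],"turn":[-0.1,-0.3,0],"grip":0},{"dp":[-2,1,0],"turn":[-0.2,-0.6,0],"grip":0},{"dp":[-2,1,0],"turn":[-0.3,-0.9,0],"grip":0},{"dp":[-2,1,0],"turn":[-0.3,-1.0,0],"grip":0},{"dp":[-2,1,0],"turn":[-0.3,-1.0,0],"grip":0}]}}

```text
time_s: 22.05
position: [0.674, 0.1039, 0.01]
tcp_rot: [[-0.988, 0.156, 0.001], [0.156, 0.988, -0.003], [-0.002, -0.002, -1.0]]
force: [-12.8, -10.1, 14.8]
opening: 0.506
```

Run:
```python
from h import *
st()
print(np.round(bot.read_state()["tcp_rot"],4))
```

```text
fix mm [42.4 23.4 10. ] Ffix [-11.  -12.   14.8] M [-1.72  2.49  0.11] open mm 44.0 yaw -8.98 t 22.05
[[-0.9877  0.1561  0.0012]
 [ 0.1561  0.9877 -0.0026]
 [-0.0016 -0.0024 -1.    ]]
```

Call:
{"method": "jog_arm", "body": {"rows": [{"dp":[0,0,0],"turn":[0,0,0.4],"grip":0},{"dp":[0,0,0],"turn":[0,0,0.8],"grip":0},{"dp":[0,0,0],"turn":[0,0,0.8],"grip":0},{"dp":[0,0,0],"turn":[0,0,0.8],"grip":0}]}}

```text
time_s: 22.45
position: [0.6741, 0.1038, 0.01]
tcp_rot: [[-0.986, 0.167, 0.001], [0.167, 0.986, -0.003], [-0.002, -0.003, -1.0]]
force: [-13.5, -11.2, 14.6]
opening: 0.501
```

Run:
```python
from h import *
st()
```

```text
fix mm [42.5 23.3 10. ] Ffix [-11.6 -13.2  14.6] M [-1.78  2.4   0.63] open mm 43.6 yaw -9.62 t 22.45
```

Call:
{"method": "jog_arm", "body": {"rows": [{"dp":[0,0,0],"turn":[0,0,-0.4],"grip":0},{"dp":[0,0,0],"turn":[0,0,-0.8],"grip":0},{"dp":[0,0,0],"turn":[0,0,-1.2],"grip":0},{"dp":[0,0,0],"turn":[0,0,-1.6],"grip":0},{"dp":[0,0,0],"turn":[0,0,-1.6],"grip":0},{"dp":[0,0,0],"turn":[0,0,-1.6],"grip":0}]}}

```text
time_s: 23.05
position: [0.674, 0.1038, 0.01]
tcp_rot: [[-0.989, 0.146, 0.001], [0.146, 0.989, -0.002], [-0.001, -0.002, -1.0]]
force: [-14.7, -10.8, 14.6]
opening: 0.501
```

Run:
```python
from h import *
st()
```

```text
fix mm [42.4 23.3 10. ] Ffix [-12.8 -13.   14.6] M [-1.96  2.4  -0.71] open mm 43.6 yaw -8.41 t 23.05
```

Yaw shows restoring moments both ways (+0.63 at -9.6°, -0.71 at -8.4°), so the flat position is at about -9.05°. I'll return there and press more firmly.

Call:
{"method": "jog_arm", "body": {"rows": [{"dp":[-1,0.5,0],"turn":[0,0,0.4],"grip":0},{"dp":[-2,1,0],"turn":[0,0,0.8],"grip":0},{"dp":[-3,2,0],"turn":[-0.1,-0.3,0.8],"grip":0},{"dp":[-4,3,0],"turn":[-0.2,-0.6,0.8],"grip":0},{"dp":[-4,3,0],"turn":[-0.2,-0.6,0.8],"grip":0},{"dp":[-4,3,0],"turn":[-0.2,-0.6,0.8],"grip":0},{"dp":[-4,3,0],"turn":[-0.2,-0.6,0.8],"grip":0}]}}

```text
time_s: 23.75
position: [0.6742, 0.1039, 0.01]
tcp_rot: [[-0.988, 0.156, 0.003], [0.156, 0.988, -0.004], [-0.003, -0.004, -1.0]]
force: [-19.9, -17.1, 20.4]
opening: 0.5
```

Run:
```python
from h import *
import pickle
st()
print(np.round(bot.read_state()["tcp_rot"],4))
i=vision.camera_info("wrist");p,d=vision.capture("wrist");pickle.dump((i,p,d),open("w13.pkl","wb")); cv2.imwrite("pics/w13.png",cv2.resize(p[10:340,100:460,::-1],(654,600),interpolation=cv2.INTER_CUBIC))
p,d=vision.capture("top"); np.savez("t7.npz",p=p);cv2.imwrite("pics/t7.png",cv2.resize(p[148:300,220:340,::-1],(474,600),interpolation=cv2.INTER_CUBIC))
p,d=vision.capture("scene"); cv2.imwrite("pics/s13.png",cv2.resize(p[135:265,240:400,::-1],(720,585),interpolation=cv2.INTER_CUBIC))
```

```text
fix mm [42.5 23.4 10. ] Ffix [-17.  -20.   20.4] M [-2.94  3.73 -0.09] open mm 43.5 yaw -8.97 t 23.75
[[-0.9878  0.1559  0.0026]
 [ 0.1559  0.9878 -0.0042]
 [-0.0032 -0.0037 -1.    ]]
```

View pics/w13.png

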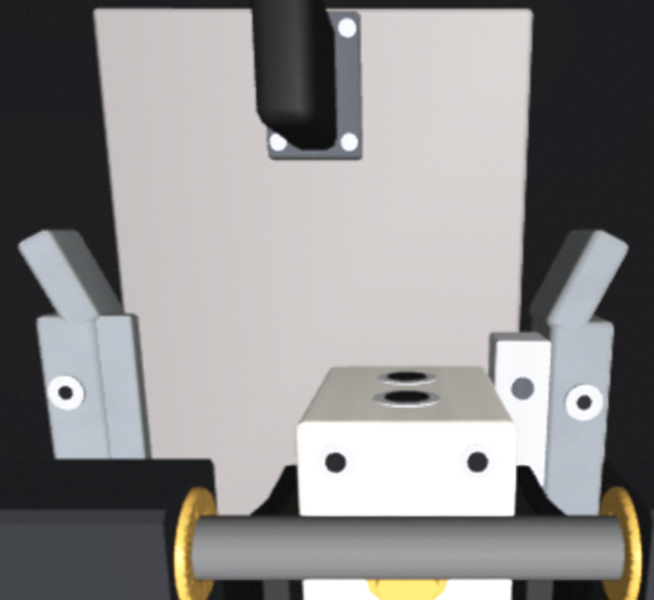

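View pics/s13.png

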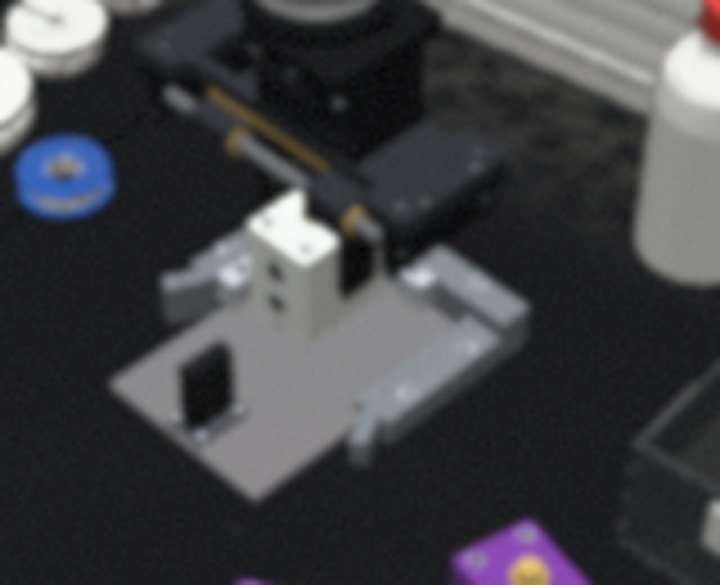

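View pics/t7.png

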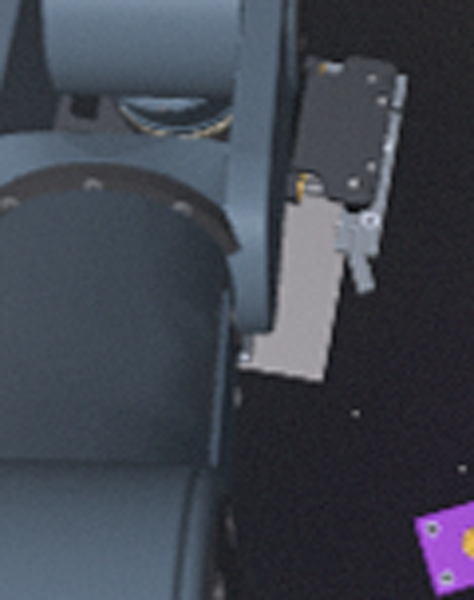

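Force rose to 17/20 N with no movement, so both stops are bearing. One numeric check of the block's top front edge, its tilt and the tray edge from the wrist view.

Run:
```python
from h import *
import pickle
i,p,d=pickle.load(open("w13.pkl","rb")); C=cloud("wrist",d,i)
g=p.astype(float).min(2)
def rep(n,P):
    P=np.array(P);Q=np.stack([P@FX-.6067,P@FY-.1858],1)*1e3
    l=cv2.fitLine(Q.astype(np.float32),cv2.DIST_HUBER,0,.01,.01).ravel(); print(n,np.round(l[2:],1),"ang",np.round(np.degrees(np.arctan(l[1]/l[0] if abs(l[0])>abs(l[1]) else -l[0]/l[1])),2))
rep("top front edge",[onz("wrist",u,230+np.argmax(np.diff(g[230:252,u]))+.5,.066,i) for u in range(270,378,3)])
g2=p.max(2).astype(float)
rep("tray front edge",[onz("wrist",u,10+np.argmax(np.diff(g2[10:25,u]))+.5,.006,i) for u in list(range(165,235,3))+list(range(305,385,3))])
def xr(v,u0,u1,s): return u0+np.argmax(np.diff(g2[v,u0:u1])*s)+.5
rep("tray left edge(px right)",[onz("wrist",xr(v,380,400,-1),v,.006,i) for v in range(25,120,4)])
rep("blk top right side",[onz("wrist",xr(v,255,280,1),v,.066,i) for v in range(246,262,2)])
rep("blk top left side",[onz("wrist",374+np.argmin(np.diff(g[v,374:392]))+.5,v,.066,i) for v in range(246,262,2)])
# block top plane & front plane
T=C[246:290,280:370].reshape(-1,3);T=T[T[:,2]>.05]; A=np.c_[T[:,:2],np.ones(len(T))]; s=np.linalg.lstsq(A,T[:,2],rcond=None)[0]; print("top z",T[:,2].mean(),"slopes deg",np.degrees(s[:2]))
st()
```

```text
top front edge [ 9.2 20.3] ang 1.29
tray front edge [-79.8   3.7] ang 0.03
tray left edge(px right) [-61.5  53.7] ang -0.0
blk top right side [13.9  1.3] ang 2.99
blk top left side [13.8 44.3] ang 2.37
top z 0.06675878683242373 slopes deg [-39.91116522   6.16297726]
fix mm [42.5 23.4 10. ] Ffix [-18.  -20.4  21.1] M [-2.91  3.73 -0.09] open mm 43.8 yaw -8.97 t 23.9
```

Run:
```python
from h import *
import pickle
for f in ("w11.pkl","w13.pkl"):
    i,p,d=pickle.load(open(f,"rb")); g=cv2.cvtColor(p,cv2.COLOR_RGB2GRAY).astype(float)
    H=[]
    for (a,b) in ((286,264),(363,264)):
        w=np.clip(180-g[b-9:b+10,a-9:a+10],0,None); v,u=np.mgrid[b-9:b+10,a-9:a+10]; H.append(((w*u).sum()/w.sum(),(w*v).sum()/w.sum()))
    P=[onz("wrist",*h,.066,i) for h in H]; D=P[1]-P[0]; print(f,np.round(H,2),"holes sep mm",np.linalg.norm(D)*1e3,"yaw vs fixture",np.degrees(np.arctan2(-(D@FX),D@FY)),"mid fix",[(sum(P)/2@FX-.6067)*1e3,(sum(P)/2@FY-.1858)*1e3])
    ed=[]
    for u in range(272,378,2):
        col=cv2.GaussianBlur(g[230:252,u][None],(0,0),.8).ravel(); k=np.diff(col); ed.append((u,230+np.argmax(k)+.5,round(k.max())))
    e=np.array(ed); print(np.polyfit(e[:,0],e[:,1],1), sorted(set(e[:,1])))
    # depth-based top plane, robust
    C=cloud("wrist",d,i); T=C[247:288,278:372].reshape(-1,3); T=T[abs(T[:,2]-.066)<.006]
    for _ in range(3):
        A=np.c_[T@FX-.62,T@FY-.2,np.ones(len(T))]; s=np.linalg.lstsq(A,T[:,2],rcond=None)[0]; r=T[:,2]-A@s; T=T[abs(r)<2*r.std()]
    print("top z",T[:,2].mean(),"slopes deg",np.degrees(s[:2]),len(T))
```

```text
w11.pkl [[285.03 263.85]
 [363.04 263.92]] holes sep mm 28.114571671997314 yaw vs fixture -0.05018461892720834 mid fix [np.float64(11.470451364043788), np.float64(17.51590531703012)]
[1.24266265e-16 2.39424528e+02] [np.float64(231.5), np.float64(241.5)]
top z 0.06619430044816782 slopes deg [-0.98995105  0.03252339] 3437
w13.pkl [[284.23 263.89]
 [362.41 263.72]] holes sep mm 28.149673671984523 yaw vs fixture 0.32267545846666856 mid fix [np.float64(17.932639652206483), np.float64(22.8530175144116)]
[1.24266265e-16 2.39424528e+02] [np.float64(231.5), np.float64(241.5)]
top z 0.0662890014972192 slopes deg [-0.65353602 -0.15149093] 3439
```

Tray home (edge at -79.8). Block square within about 0.3° of the fixture by its screws, with the yaw moment near zero while both faces bear. That is well inside the ±0.7 N m restoring moments, so the faces are flat on the stops. Holding half a second to check it is steady.

Call:
{"method": "jog_arm", "body": {"rows": [{"dp":[0,0,0],"turn":[0,0,0],"grip":0},{"dp":[0,0,0],"turn":[0,0,0],"grip":0},{"dp":[0,0,0],"turn":[0,0,0],"grip":0},{"dp":[0,0,0],"turn":[0,0,0],"grip":0},{"dp":[0,0,0],"turn":[0,0,0],"grip":0}]}}

```text
time_s: 24.4
position: [0.6742, 0.1039, 0.01]
tcp_rot: [[-0.988, 0.156, 0.003], [0.156, 0.988, -0.004], [-0.003, -0.004, -1.0]]
force: [-19.7, -15.5, 21.5]
opening: 0.503
```

Run:
```python
from h import *
st(); print(bot.hand_in()); st()
```

```text
fix mm [42.6 23.4 10. ] Ffix [-17.  -18.4  21.5] M [-2.87  3.69 -0.18] open mm 43.8 yaw -8.97 t 24.4
the job is handed in; nothing more can be done
None
the job is handed in; nothing more can be done
```

I slid the tray by its fin into the fixture until it was home. Then I gripped the block across its 44 mm width, pushed it into the corner and handed in at 24.4 s, still gripping and pressing.

**Last checks**
- **Tray:** its front edge read -79.8 mm, where home is -80.
- **Press:** about 17 N on the back stop and 18–20 N on the side stop. Nothing moved as the force rose, nor over the final half second. The grip held at 43.8 mm.
- **Squareness:** the yaw moment was near zero, so both faces should be flat on the stops. The block's screws read 0.3° off my estimate of the fixture's angle, which is only good to about that much. A rough line fit of the block's top front edge gave 1.3°. I put less trust in that, because the edge detection had outliers.

**What disagreed or failed**
- **First grasp:** it missed. The fingertips turned out to be about 24 mm above the reported tool point, not 11 mm below it. The fingers closed on top of the fin, pressed it with about 13 N and turned the tray about 4.5°. I corrected for this and regripped.
- **Downward force:** the tool was also pressing down with about 21 N at the end, probably a side effect of the arm flexing as it pushes. The limit is 40 N.

I did not move the gauge, hex keys or thread tape.

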